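# Load a specimen into the bolted specimen chamber

## Task

Load the mounted specimen into the specimen chamber: pull the side bolt fully back, raise the lid as far as it goes, and move the round specimen from the stand onto the middle of the post in the chamber, flat and the same side up. Then close the lid fully, push the bolt fully home again and let go. Do not drop the specimen on the way, and leave the oil bottle, the yellow box and the tape roll where they are.

Things in the scene. Friction and masses are not known exactly. Their poses are not given: they have to be found in the camera images.
- chamber: White box-shaped specimen chamber, fixed to the bench, 180 (x) x 160 (y) mm, rim 52 mm high, walls 7 mm; with the lid shut it is 88 mm high. Origin: centre of its underside on the bench. Its axes: z up, -x is its front (roughly towards the robot, the handle side), +y its left and -y its right side, where a grey bracket (36 x 64 mm, top at z = 50 mm, from y = -80 to -144 mm at x = -45 mm) carries the bolt.
- catch (a joint): Sliding bolt on the chamber's right side (m). 0 = home: its tip is in the keeper staple on the lid's side and the lid cannot rise. It slides along the chamber's -y direction up to 0.022 = fully back; the lid is free from about 0.010. Needs about 2 N to slide and stays where it is left.
- catch_knob (a point): Point on the axis of the bolt's black upright knob (14 mm diameter, 26 mm of it gripable, top 12 mm above this point, gripable down to 14 mm below it), 88 mm above the bench. It moves with the bolt. When home it is 35 mm out from the lid's side (23 mm from the keeper staple); steel channel cheeks rise to 25 mm below this point.
- lid (a joint): Lid hinge (rad). 0 = shut, 1.05 = stop, fully open: the lid then leans forward over the chamber, its front edge right above the post, 205 mm above the bench, so the post is reached only with the tool tilted, from the front. The lid (250 g) is stiff and stays at whatever angle it is left; moving it takes 2 to 4 N at the handle.
- lid_handle (a point): Middle of the lid's handle: a round steel bar 12 mm in diameter, 100 mm long along the chamber's y axis, on two end posts, 42 mm out from the lid's front face (36 mm clear gap). With the lid shut it is 132 mm in front of the chamber's centre and 71 mm above the bench. It travels on an arc of 223 mm radius about the hinge, up and back, as the lid opens.
- chamber_lid_hinge (a point): Middle of the lid's hinge axis, 90 mm behind the chamber's centre, 53 mm above the bench; the axis runs along the chamber's y axis.
- specimen_center (a point): Centre of the specimen: a black resin disc, 30 mm diameter, 17 mm high, about 30 g, with a bright metal coupon in its top face; lies flat, loose. Its z axis is the disc's axis, up at the start.
- chamber_post_top (a point): Centre of the flat top of the fixed aluminium post in the chamber, 24 mm diameter, 48 mm above the bench, at the chamber's centre; the chamber floor round it is 16 mm above the bench, so the fingertips may reach below the specimen. The specimen's centre belongs 8.5 mm above this point.
- stand: Fixed aluminium stand to the left of the chamber, on which the specimen lies at the start: 24 mm diameter post, top 45 mm above the bench, on a 64 mm diameter foot 9 to 13 mm high. Origin: centre of its underside. The tall fixed hardness tester stands farther left, beyond about world y = 0.18 m; keep the arm clear of it.
- oil_bottle: Bystander, loose: upright oil bottle, 39 mm diameter, 135 mm high; origin at its underside.
- bit_box: Bystander, loose: small yellow lidded box, 48 x 64 x 28 mm; origin at its underside.
- tape_roll: Bystander, loose: dark roll of tape lying flat, 59 mm diameter, 19 mm high; origin at its underside.
There are look-alikes about, which are no part of the job. Of the things that look like the part that bears specimen_center, the smallest one is meant.

How it is judged (in metres and radians):
On the way, in this order (a step that is already met when the one before it is completed fails the run):
1. the bolt is pulled back, with the lid still shut (value of joint catch above 0.016 m and value of joint lid below 0.05 rad), for 0.1 s.
2. the lid is raised to its stop (value of joint lid above 0.95 rad), for 0.2 s.
3. the specimen rests flat on the chamber's post, released, under the open lid (horizontal distance between specimen_center and chamber_post_top below 0.008 m and z of specimen_center in the frame of chamber_post_top between 0.0065 and 0.0105 m and contact force between the fingers and specimen below 0.1 N and value of joint lid above 0.8 rad), for 0.2 s.
4. the lid is closed, the bolt still back (value of joint lid below 0.03 rad and value of joint catch above 0.01 m), for 0.1 s.
5. the bolt is pushed home (value of joint catch below 0.005 m), for 0.1 s.
At the end, for the whole second after the job is handed in: The lid is shut (under 0.03 rad), the bolt home (within 5 mm of its inner stop), and the specimen lies at rest on the chamber's post, within 8 mm of its middle, at its top height within 2 mm, same side up and flat within 0.12 rad (value of joint catch below 0.005 m and value of joint lid below 0.03 rad and horizontal distance between specimen_center and chamber_post_top below 0.008 m and z of specimen_center in the frame of chamber_post_top between 0.0065 and 0.0105 m and angle between specimen_center's own z axis and vertical below 0.12 rad and linear speed of specimen below 0.02 m/s); the robot touches nothing.
It fails at once if the specimen is dropped off a post (height (world z) of specimen_center below 0.04 m).
It fails at once if the oil bottle is moved more than 30 mm or tipped (distance of oil_bottle from where it was at the start of the episode above 0.03 m or angle between oil_bottle's own z axis and vertical above 0.5 rad).
It fails at once if the yellow box is moved more than 30 mm (distance of bit_box from where it was at the start of the episode above 0.03 m).
It fails at once if the tape roll is moved more than 30 mm (distance of tape_roll from where it was at the start of the episode above 0.03 m).
It also fails if it takes over 72 s, if anything falls off the work surface, if the arm or the gripper's body presses on something with over 40 N, if the wrist force passes 120 N, or if a joint passes its speed limit or range.

## Robot

A 6-joint arm with a two-finger parallel gripper is mounted at the origin on a cart in front of the work surface, level with it; the furniture and walls round the work are solid. World frame = base frame: x ahead of the robot, y to its left, z up, the work surface at z = 0. Lengths are in m, angles in degrees, forces in N, time in s.
With the tool pointing down it reaches from about 0.35 to 0.875 m from the base axis. Payload 4.2 kg.
Tool frame: the origin (TCP) lies at the very end of the fingers, on their centre line; the grasp point (between the pads) lies 19 mm behind it; z points along the fingers, x is the direction in which the jaws open and shut, and the axes are right-handed (so a half turn about z gives the same grasp; the last joint's range is limited). The gripper opens to 87 mm and grips with 3 to 60 N. Pads are 19 mm wide; open, the fingers measure 117 mm over their backs; the gripper's body (75 mm by 190 mm) begins 51 mm behind the grasp point.
Start: joints at [88.27, 22.042, 0.453, 0, -68.411, -14.817], TCP at [0.178, 0.599, 0.223] pointing down, gripper open.
Joint ranges: [-179.83, 179.83], [-69.29, 118.12], [-61.27, 80.66], [-181.25, 117.63], [-171.15, -9.14], [-177.46, 177.46]. Speed limits (degrees/s): [159.86, 159.86, 180, 180, 180, 180].

## Interface

Orientations are given as a 3x3 rotation matrix whose columns are the frame's x, y, z axes.
In Python, from station import r gives the robot as it stands.
- The arm moves only by the shell command python3 -m jog 'ROWS' [OPENING]. ROWS is JSON, a list of rows, each a list of 2 entries, a list of its own where there are three numbers: the shift along the tool's x, y, z in m, then the turn, a rotation vector about the tool's x, y, z in units of 5 degrees (1.0 is 5 degrees). A call has exactly 10 rows; each row is the pose to reach, as a shift and turn from the pose commanded when the call began, along the tool's axes at that moment; what a row does not reach only later rows make up. A row lasts 1/12 s, in which the tool goes at most 41.7 mm and 7.16 degrees, less where a joint would pass 70% of its speed; a pose out of reach is approached as far as the arm can. A call with a gripper value outside its range is refused whole. OPENING is the finger opening in m, from 0 to 0.087, set as the call begins (- or left out, the last holds). The fingers move at their own pace and stop on an object; the grip force is fixed at half the most. Time passes only in rows, so rows that repeat a pose let the fingers close, or fill a call up. It gives the time, the measured TCP pose, the force and the opening at its end, in the units of the state.
- r.sense(): the state, without advancing time (a new reading comes with each control period).
- r.capture(name): name is "scene" or "side" or "wrist"; returns (picture, depth): 384x512x3 uint8, blue, green, red; 384x512 float32, m along the optical axis (not along the pixel's ray), 0 where there is no reading.
- r.calibration(name): a dict with "fx", "fy", "cx", "cy" (pixels), "R" (3x3) and "t" (3): a world point X has camera coordinates R X + t; the wrist camera has in their place "tool_from_camera" (4x4, takes a point from camera to tool coordinates, whose origin is the TCP and whose axes are the tool frame's). Camera axes: x right, y down, z forward; pixel columns grow to the right and rows downward; lengths in m; the calibration is good to about 2 mm. A picture is of the moment at which its call begins: read the wrist's pose just before it. calibration takes no time and is no camera call.
- r.finish_job(): hands the job in, once; it reports no verdict.
Trained networks look in the newest picture that a camera, given by its name, has taken for a name from the list of things; names that differ only in an ending like _2 or _b are one class to them, and where a whole thing is asked for, a point or a joint stands for the part that bears it (a point fixed in the world has none). Each returns a list of dicts, best first, with "confidence" (0 to 1); they miss things now and then, are a little off and sometimes report something else, mostly with a low value. They report only what shows in the picture. A call takes as long as a camera call. They do not tell look-alikes from the thing itself.
- r.cut_out(query, camera): "region" (384x512 bool, what is visible of it) and "uv" ([column, row] in pixels, amid what is visible of it).
The state is a dict: "time_s": time; "joints": joint angles; "joint_velocities": joint speeds; "effort": joint torques, N m; "tcp_pos": TCP position; "ee_rot": TCP orientation; "wrist_force": force on the tool from outside, world axes, zero at the start; "moment": the same for the moment, N m; "gripper_width": opening from 0.0 (shut) to 1.0 (fully open).
Only numpy, scipy, OpenCV 4.12 (cv2) and the standard library are available. Lean on these libraries where they do the work, as an engineer would, in place of code of your own. Each camera call takes 0.05 s, during which the arm holds its last target.

## Working session

There is one attempt and no reset: what is moved stays moved. The work goes in short steps, Python scripts to look and compute and a shell command to move; the robot and the scene stay as the last step left them, time stands still between calls to the robot, and variables do not carry over. Pictures are saved under pics/ and viewed, and the job is handed in when it is done.

```bash
ls; mkdir -p pics
python3 - <<'E'
from station import r
import cv2
print(r.sense())
for n in ("scene","side","wrist"):
    p,d=r.capture(n); cv2.imwrite(f"pics/{n}0.png",p)
    c=r.calibration(n); print(n,c)
E
```

```text
pics
{'time_s': 0.0, 'joints': array([ 8.82697654e+01,  2.20908940e+01,  3.80698400e-01, -2.86264033e-02,
       -6.84115939e+01, -1.48156100e+01]), 'joint_velocities': array([ 0.07270275, -0.0516252 , -0.04482784, -0.02316543, -0.13831707,
        0.00439496]), 'effort': array([-6.73100549e-04, -3.90666926e+01,  1.87409592e+01,  4.22006294e+00,
        1.10414653e-02, -2.01623898e-04]), 'tcp_pos': array([0.1778111 , 0.59854944, 0.22146542]), 'ee_rot': array([[-2.84958555e-01, -9.58539693e-01, -5.28544184e-04],
       [-9.58537374e-01,  2.84959029e-01, -2.11058745e-03],
       [ 2.17369529e-03, -9.48005973e-05, -9.99997633e-01]]), 'wrist_force': array([0.20788748, 0.43852269, 0.04371519]), 'moment': array([-0.02546843, -0.08138225, -0.02589421]), 'gripper_width': 0.9977862851245712}
scene {'fx': 462.88721832944054, 'fy': 462.88721832944054, 'cx': 256.68107479809674, 'cy': 194.8636827426953, 'R': array([[-0.08151589, -0.99655317, -0.01539289],
       [-0.71041418,  0.06892882, -0.70040025],
       [ 0.6990471 , -0.04615842, -0.7135843 ]]), 't': array([-0.08692548,  0.47684339,  0.93384543])}
side {'fx': 461.869768643294, 'fy': 461.869768643294, 'cx': 255.70367953843035, 'cy': 193.1256590362955, 'R': array([[-0.77529439, -0.63143257, -0.01454391],
       [-0.41359389,  0.5249586 , -0.74388074],
       [ 0.47734548, -0.57071129, -0.66815411]]), 't': array([0.3725948 , 0.37983288, 0.73335701])}
wrist {'fx': 306.5576106485223, 'fy': 306.5576106485223, 'cx': 256.125623784452, 'cy': 188.7713629507408, 'tool_from_camera': array([[ 9.99999064e-01,  1.30158807e-03,  4.21430527e-04,
         9.46205037e-04],
       [-1.36767853e-03,  9.58839713e-01,  2.83944598e-01,
        -7.80837823e-02],
       [-3.45054241e-05, -2.83944909e-01,  9.58840595e-01,
        -1.64038925e-01],
       [ 0.00000000e+00,  0.00000000e+00,  0.00000000e+00,
         1.00000000e+00]])}
```

View pics/scene0.png

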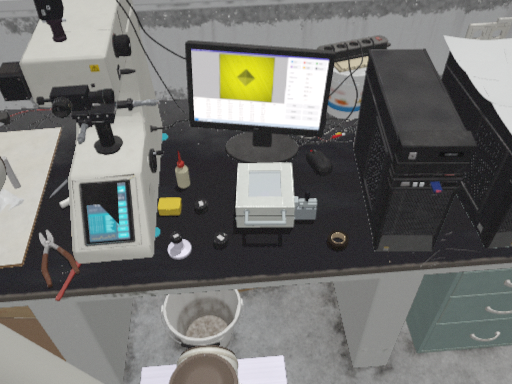

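View pics/side0.png

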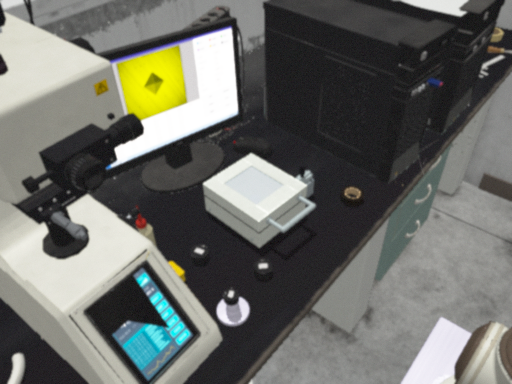

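View pics/wrist0.png

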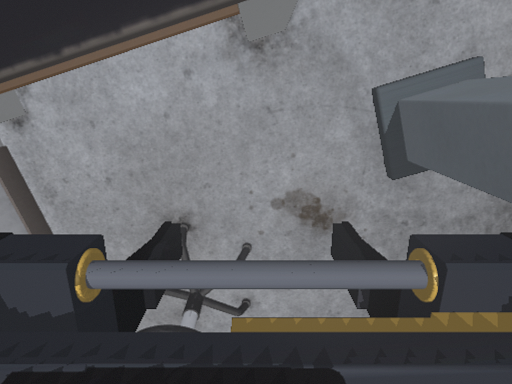

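```bash
cat > h.py <<'E'
import numpy as np, cv2
from station import r
def world(cam,uv,d,st=None):
    c=r.calibration(cam); u,v=uv
    p=np.array([(u-c['cx'])/c['fx']*d,(v-c['cy'])/c['fy']*d,d])
    if 'R' in c: return c['R'].T@(p-c['t'])
    T=c['tool_from_camera']; q=T[:3,:3]@p+T[:3,3]
    return st['ee_rot']@q+st['tcp_pos']
def cloud(cam,mask,dep,st=None):
    vs,us=np.nonzero(mask&(dep>0)); d=dep[vs,us]
    c=r.calibration(cam)
    p=np.stack([(us-c['cx'])/c['fx']*d,(vs-c['cy'])/c['fy']*d,d],1)
    if 'R' in c: return (p-c['t'])@c['R'],us,vs
    T=c['tool_from_camera']; q=p@T[:3,:3].T+T[:3,3]
    return q@st['ee_rot'].T+st['tcp_pos'],us,vs
def proj(cam,X,st=None):
    c=r.calibration(cam); X=np.atleast_2d(X)
    if 'R' in c: p=X@c['R'].T+c['t']
    else:
        T=c['tool_from_camera']; q=(X-st['tcp_pos'])@st['ee_rot']; p=(q-T[:3,3])@T[:3,:3]
    return np.stack([p[:,0]/p[:,2]*c['fx']+c['cx'],p[:,1]/p[:,2]*c['fy']+c['cy']],1)
E
python3 - <<'E'
from h import *
np.set_printoptions(precision=4,suppress=True)
for cam in ("scene","side"):
  p,d=r.capture(cam); np.savez(f"{cam}.npz",p=p,d=d)
  for q in ("chamber","catch_knob","lid_handle","lid","specimen_center","stand","oil_bottle","bit_box","tape_roll"):
    for o in r.cut_out(q,cam)[:4]:
        if o['confidence']<.2: continue
        X,us,vs=cloud(cam,o['region'],d)
        print(cam,q,round(o['confidence'],2),o['uv'],o['region'].sum(),np.median(X,0),X.min(0),X.max(0))
s=np.load("scene.npz")['p']
cv2.imwrite("pics/cropA.png",cv2.resize(s[150:265,140:360],None,fx=3.6,fy=3.6,interpolation=cv2.INTER_CUBIC))
s=np.load("side.npz")['p']
cv2.imwrite("pics/cropB.png",cv2.resize(s[140:340,170:370],None,fx=3,fy=3,interpolation=cv2.INTER_CUBIC))
E
```

```text
scene chamber 0.73 [266.8, 195.4] 4283 [ 0.5575 -0.1687  0.087 ] [ 0.4708 -0.311  -0.0036] [ 0.81   -0.0709  0.1042]
scene catch_knob 0.49 [308.1, 199.8] 63 [ 0.5559 -0.2712  0.0697] [ 0.5487 -0.2941  0.0634] [ 0.5639 -0.2517  0.1042]
scene lid_handle 0.79 [266.1, 193.5] 3288 [ 0.5835 -0.1605  0.0882] [ 0.4708 -0.2634 -0.0029] [ 0.8056 -0.0731  0.0951]
scene lid 0.75 [266.4, 193.7] 3197 [ 0.5819 -0.1598  0.0882] [ 0.4708 -0.2466  0.0103] [ 0.7062 -0.0733  0.0951]
scene lid 0.67 [335.6, 243.1] 317 [ 0.4511 -0.3447  0.0175] [ 0.4267 -0.3732 -0.0019] [ 0.4849 -0.3167  0.0245]
scene specimen_center 0.71 [175.1, 237.4] 163 [0.4658 0.0875 0.0602] [ 0.4522  0.0728 -0.0025] [0.5431 0.1159 0.0683]
scene specimen_center 0.59 [219.3, 240.1] 208 [ 0.4766 -0.0273  0.0231] [ 0.4614 -0.0464 -0.0017] [ 0.5215 -0.0065  0.0288]
scene specimen_center 0.43 [202.6, 205.5] 174 [0.6094 0.0253 0.0225] [ 0.5953  0.007  -0.0017] [0.6377 0.0473 0.0306]
scene oil_bottle 0.69 [184.3, 174.0] 302 [0.7146 0.0795 0.0566] [0.7041 0.0618 0.0038] [0.816  0.0999 0.1173]
scene bit_box 0.57 [168.2, 205.4] 420 [0.6099 0.11
[... 624 characters left out ...]
6356 0.0495 0.0247]
side specimen_center 0.63 [228.3, 294.6] 236 [0.4643 0.0927 0.0591] [ 0.4518  0.0415 -0.0038] [0.5138 0.1048 0.0639]
side specimen_center 0.56 [260.1, 267.9] 314 [ 0.4776 -0.021   0.0198] [ 0.4619 -0.045  -0.0006] [ 0.5019 -0.0039  0.0246]
side stand 0.63 [232.8, 311.7] 707 [0.4578 0.0973 0.0089] [ 0.4343  0.0518 -0.0047] [0.5014 0.1209 0.0466]
side oil_bottle 0.62 [144.0, 229.9] 278 [0.7152 0.0844 0.069 ] [ 0.7032  0.0275 -0.0033] [0.7976 0.0965 0.109 ]
side bit_box 0.62 [176.7, 271.6] 96 [0.6079 0.0958 0.0255] [0.5941 0.088  0.0063] [0.6356 0.1052 0.0305]
side tape_roll 0.84 [345.3, 195.3] 408 [ 0.453  -0.3386  0.0138] [ 0.4255 -0.3931 -0.0056] [ 0.4882 -0.3118  0.0201]
```

View pics/cropA.png

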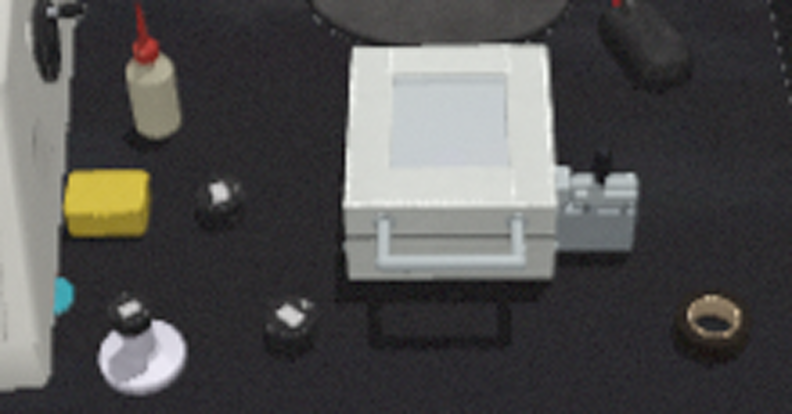

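View pics/cropB.png

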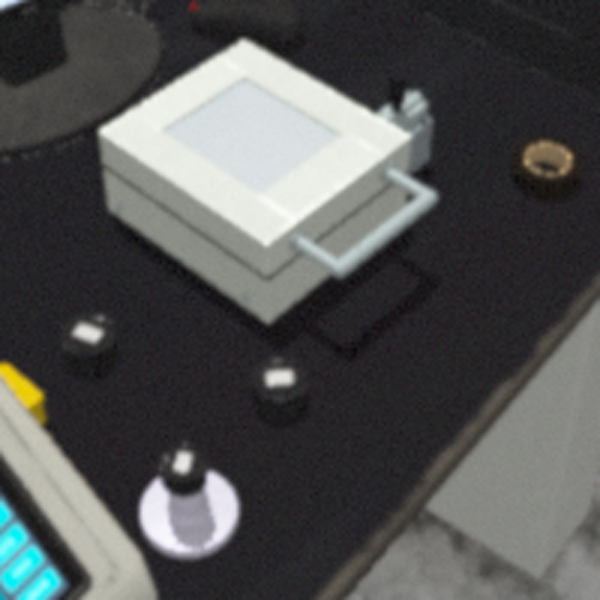

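Run:
```python
from h import *
np.set_printoptions(precision=4,suppress=True)
for cam in ("scene","side"):
  f=np.load(f"{cam}.npz"); d=f['d']
  X,us,vs=cloud(cam,np.ones(d.shape,bool),d)
  m=(X[:,2]>.081)&(X[:,2]<.1)&(X[:,0]>.49)&(X[:,0]<.72)&(X[:,1]>-.252)&(X[:,1]<-.06)
  im=np.zeros(d.shape,np.uint8); im[vs[m],us[m]]=1
  n,l,s,_=cv2.connectedComponentsWithStats(im); k=1+np.argmax(s[1:,4]); 
  mm=m&(l[vs,us]==k); P=X[mm]
  print(cam,mm.sum(),"z",np.median(P[:,2]))
  rect=cv2.minAreaRect((P[:,:2]*1000).astype(np.float32)); print(rect)
  # handle
  m=(X[:,2]>.062)&(X[:,2]<.09)&(X[:,0]>.44)&(X[:,0]<.492)&(X[:,1]>-.26)&(X[:,1]<-.06)
  H=X[m]; b=H[H[:,0]<.478]; print("handle",len(H),H.min(0),H.max(0),np.median(H,0),np.polyfit(H[:,1],H[:,0],1))
  m=(X[:,2]>.03)&(X[:,2]<.12)&(X[:,0]>.5)&(X[:,0]<.6)&(X[:,1]>-.33)&(X[:,1]<-.255)
  K=X[m&(X[:,2]>.08)]; print("knob",len(K),np.median(K,0),K)
```

```text
scene 2634 z 0.08885495579938396
((613.7003784179688, -160.46194458007812), (160.11444091796875, 187.1937713623047), 85.0848388671875)
handle 193 [ 0.4708 -0.2042  0.0683] [ 0.492  -0.0943  0.0815] [ 0.4804 -0.1552  0.0762] [0.0476 0.4878]
knob 40 [ 0.5555 -0.2721  0.0947] [[ 0.5646 -0.2707  0.1005]
 [ 0.5651 -0.2736  0.0997]
 [ 0.5622 -0.2757  0.1025]
 [ 0.5586 -0.2668  0.103 ]
 [ 0.5586 -0.2696  0.1028]
 [ 0.5579 -0.2722  0.1032]
 [ 0.5586 -0.2751  0.1022]
 [ 0.5553 -0.2771  0.1053]
 [ 0.5572 -0.2668  0.1005]
 [ 0.5555 -0.2691  0.102 ]
 [ 0.5559 -0.272   0.1013]
 [ 0.5528 -0.2741  0.1042]
 [ 0.5592 -0.2783  0.0974]
 [ 0.5569 -0.2669  0.097 ]
 [ 0.5532 -0.2689  0.1004]
 [ 0.5501 -0.271   0.1034]
 [ 0.5554 -0.2749  0.0977]
 [ 0.5543 -0.2774  0.0986]
 [ 0.5569 -0.2672  0.093 ]
 [ 0.5552 -0.2695  0.0946]
 [ 0.5487 -0.2709  0.1009]
 [ 0.5544 -0.2749  0.0948]
 [ 0.5558 -0.278   0.0931]
 [ 0.5592 -0.2679  0.0867]
 [ 0.5551 -0.2698  0.0907]
 [ 0.5549 -0.2725  0.0907]
 [ 0.5511 -0.2744  0.0943]
 [ 0.5584 -0.2789  0.0864]
 [ 0.5607 -0.2656  0.0815]
 [ 0.5576 -0.2678  0.0845]
 [ 0.5538 -0.269
[... 1096 characters left out ...]
 0.5538 -0.2642  0.0956]
 [ 0.5525 -0.2666  0.0947]
 [ 0.5514 -0.2693  0.0935]
 [ 0.5652 -0.2693  0.0836]
 [ 0.5571 -0.2611  0.0928]
 [ 0.556  -0.2637  0.0918]
 [ 0.5534 -0.264   0.0929]
 [ 0.5526 -0.267   0.0914]
 [ 0.5502 -0.2677  0.0922]
 [ 0.5616 -0.2639  0.0858]
 [ 0.5585 -0.2635  0.0876]
 [ 0.5564 -0.2647  0.0879]
 [ 0.5541 -0.2654  0.0886]
 [ 0.5518 -0.266   0.0894]
 [ 0.551  -0.2693  0.0877]
 [ 0.5622 -0.2651  0.0817]
 [ 0.5588 -0.2642  0.084 ]
 [ 0.5559 -0.2641  0.0855]
 [ 0.5518 -0.262   0.089 ]
 [ 0.5515 -0.2659  0.0865]
 [ 0.5525 -0.2719  0.0822]
 [ 0.5591 -0.265   0.0802]
 [ 0.5533 -0.2603  0.0862]
 [ 0.5515 -0.2662  0.0834]
 [ 0.5503 -0.2688  0.0822]
 [ 0.5488 -0.2666  0.0814]]
```

Run:
```python
from h import *
np.set_printoptions(precision=3,suppress=True)
for cam in ("scene","side"):
  f=np.load(f"{cam}.npz"); d=f['d']
  X,us,vs=cloud(cam,np.ones(d.shape,bool),d)
  for y0 in np.arange(.12,.5,.03):
    m=(X[:,1]>y0)&(X[:,1]<y0+.03)&(X[:,2]>.03)&(X[:,0]>.2)&(X[:,0]<1)
    if m.sum()<20: continue
    Y=X[m]; lo=Y[Y[:,2]<.12]; hi=Y[(Y[:,2]>.12)]
    print(cam,round(y0,2),m.sum(),"low xmin",np.sort(lo[:,0])[:3],"hi xmin",np.sort(hi[:,0])[:3], "z at x<.5",Y[Y[:,0]<.55][:,2].max(initial=0))
  m=(X[:,0]<.6)&(X[:,0]>.3)&(X[:,1]>.13)&(X[:,2]>.05)
  print("tester min y x<.6",np.sort(X[m][:,1])[:5], X[m][np.argsort(X[m][:,1])[:3]])
  # specimen top & stand
  o=[o for o in r.cut_out("specimen_center",cam)] if 0 else None
  m=(abs(X[:,0]-.467)<.04)&(abs(X[:,1]-.093)<.045)
  S=X[m&(X[:,2]>.055)]; print(cam,"spec top",len(S),np.median(S,0),S.min(0),S.max(0))
  F=X[m&(X[:,2]>.004)&(X[:,2]<.02)]; print("foot",len(F),F.min(0),F.max(0))
```

```text
scene 0.12 774 low xmin [0.441 0.441 0.443] hi xmin [0.619 0.621 0.621] z at x<.5 0.04144575005317231
scene 0.15 6463 low xmin [0.431 0.432 0.432] hi xmin [0.486 0.487 0.489] z at x<.5 0.5352838625662658
scene 0.18 3622 low xmin [0.431 0.431 0.432] hi xmin [0.484 0.485 0.487] z at x<.5 0.5346611111672842
scene 0.21 3741 low xmin [0.431 0.431 0.431] hi xmin [0.484 0.485 0.488] z at x<.5 0.5362474557804522
scene 0.24 4158 low xmin [0.43 0.43 0.43] hi xmin [0.482 0.482 0.484] z at x<.5 0.5362134844342745
scene 0.27 3190 low xmin [0.43  0.43  0.431] hi xmin [0.482 0.483 0.484] z at x<.5 0.5360491740436417
scene 0.3 2776 low xmin [0.429 0.43  0.43 ] hi xmin [0.48  0.482 0.482] z at x<.5 0.535351918997714
scene 0.33 920 low xmin [0.428 0.429 0.429] hi xmin [0.489 0.491 0.491] z at x<.5 0.5335247077044463
scene 0.36 472 low xmin [] hi xmin [0.591 0.591 0.591] z at x<.5 0.0
scene 0.39 488 low xmin [] hi xmin [0.59  0.591 0.591] z at x<.5 0.0
tester min y x<.6 [0.15  0.15  0.15  0.15  0.151] [[0.45  0.15  0.058]
 [0.48  0.15  0.054]
 [0.449 0.15  0.055]]
scene spec top 100 [0.466 0.087 0.063]
[... 468 characters left out ...]
24 8041 low xmin [0.43 0.43 0.43] hi xmin [0.484 0.484 0.484] z at x<.5 0.5311165409972238
side 0.27 9793 low xmin [0.433 0.433 0.433] hi xmin [0.483 0.483 0.483] z at x<.5 0.531267319450388
side 0.3 6752 low xmin [0.444 0.446 0.446] hi xmin [0.482 0.484 0.485] z at x<.5 0.5325239975225812
side 0.33 6033 low xmin [0.465 0.466 0.467] hi xmin [0.487 0.487 0.487] z at x<.5 0.48644581681643356
side 0.36 40 low xmin [0.684 0.686 0.747] hi xmin [] z at x<.5 0.0
tester min y x<.6 [0.154 0.154 0.154 0.154 0.155] [[0.463 0.154 0.074]
 [0.447 0.154 0.061]
 [0.449 0.154 0.063]]
side spec top 181 [0.467 0.091 0.06 ] [0.452 0.076 0.055] [0.482 0.104 0.064]
foot 543 [0.436 0.055 0.004] [0.499 0.12  0.02 ]
```

```bash
cat >> h.py <<'E'
from scipy.spatial.transform import Rotation as Ro
import json,os
np.set_printoptions(precision=4,suppress=True)
YAW=-5.0
C=np.array([.6128,-.1588,0.])
def ch(p): # chamber->world
    return C+Ro.from_euler('z',YAW,degrees=True).apply(p)
def tool(xang,tilt=0,head=None):
    """down tool with x axis at world angle; or, if head given: x axis = left of heading, z tilted forward by tilt along heading"""
    if head is None:
        a=np.radians(xang); x=np.array([np.cos(a),np.sin(a),0]); z=np.array([0,0,-1.])
    else:
        a=np.radians(head); t=np.radians(tilt)
        x=np.array([-np.sin(a),np.cos(a),0]); z=np.array([np.sin(t)*np.cos(a),np.sin(t)*np.sin(a),-np.cos(t)])
    return np.stack([x,np.cross(z,x),z],1)
def rel(p,R,n=10):
    s=r.sense(); A=s['ee_rot']
    d=A.T@(np.array(p)-s['tcp_pos']); w=Ro.from_matrix(A.T@R).as_rotvec(degrees=True)/5
    print("shift",d.round(4),"turn",w.round(3),"| rows needed >=",round(max(np.linalg.norm(d)/.0417,np.linalg.norm(w)*5/7.16),1))
    return d,w
def log():
    s=r.sense()
    with open("log.jsonl","a") as f: f.write(json.dumps([list(s['joints']),list(s['tcp_pos']),s['ee_rot'].tolist()])+"\n")
    print("t",round(s['time_s'],2),"j",s['joints'].round(1),"p",s['tcp_pos'].round(4),"F",s['wrist_force'].round(1),"g",round(s['gripper_width']*87,1))
E
python3 -c "
from h import *
log()
print(ch([-.132,0,.071]),ch([-.045,-.115,.088]))
rel([.29,.30,.27],tool(-146))"
```

```text
t 1.15 j [ 88.3  22.    0.5   0.  -68.4 -14.8] p [0.178  0.5991 0.2226] F [-0.8 -0.7 -0.3] g 87.2
[ 0.4813 -0.1473  0.071 ] [ 0.5579 -0.2694  0.088 ]
shift [ 0.2548 -0.1926 -0.0474] turn [0.    0.    7.891] | rows needed >= 7.7
```

```bash
python3 -m jog '[[[0.025,-0.019,-0.005],[0,0,0.8]],[[0.05,-0.038,-0.01],[0,0,1.6]],[[0.075,-0.057,-0.015],[0,0,2.4]],[[0.10,-0.076,-0.02],[0,0,3.2]],[[0.125,-0.095,-0.025],[0,0,4.0]],[[0.15,-0.114,-0.03],[0,0,4.8]],[[0.175,-0.133,-0.035],[0,0,5.6]],[[0.20,-0.152,-0.04],[0,0,6.4]],[[0.23,-0.172,-0.045],[0,0,7.2]],[[0.255,-0.193,-0.048],[0,0,7.9]]]'
python3 -c "
from h import *
log()
rel([.40,-.02,.27],tool(175))"
```

```text
time_s: 1.98
tcp_pos: [0.2904, 0.2979, 0.2713]
ee_rot: [[-0.831, -0.556, 0.001], [-0.556, 0.831, 0.001], [-0.001, 0.001, -1.0]]
wrist_force: [0.9, 0.2, 0.4]
gripper_width: 0.998
t 1.98 j [ 68.3  -1.2 -21.6   0.  -69.4 -34.5] p [0.2904 0.2979 0.2713] F [0.9 0.2 0.4] g 86.8
shift [ 0.0858 -0.3251  0.001 ] turn [0.011 0.009 7.76 ] | rows needed >= 8.1
```

```bash
python3 -m jog '[[[0.008,-0.033,0],[0,0,0.8]],[[0.016,-0.066,0],[0,0,1.6]],[[0.025,-0.099,0],[0,0,2.4]],[[0.034,-0.132,0],[0,0,3.2]],[[0.043,-0.165,0],[0,0,4.0]],[[0.052,-0.198,0],[0,0,4.8]],[[0.06,-0.231,0],[0,0,5.6]],[[0.069,-0.264,0],[0,0,6.4]],[[0.078,-0.297,0],[0,0,7.1]],[[0.086,-0.325,0],[0,0,7.75]]]'
python3 -c "
from h import *
log()
rel([.5579,-.2694,.20],tool(175))
s=r.sense();p,d=r.capture('wrist');cv2.imwrite('pics/w1.png',p)
"
```

```text
time_s: 2.82
tcp_pos: [0.4008, -0.0199, 0.271]
ee_rot: [[-0.996, 0.087, 0.001], [0.087, 0.996, 0.0], [-0.001, 0.0, -1.0]]
wrist_force: [1.1, 0.7, 0.1]
gripper_width: 1.0
t 2.82 j [ 20.6  -2.8 -23.2   0.  -69.5 -25.6] p [ 0.4008 -0.0199  0.271 ] F [1.1 0.7 0.1] g 87.0
shift [-0.1782 -0.2349  0.0711] turn [ 0.004  0.012 -0.001] | rows needed >= 7.3
```

View pics/w1.png

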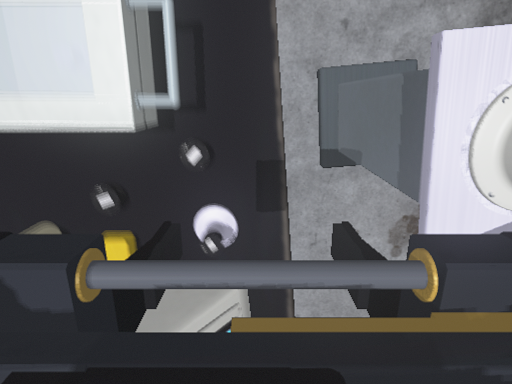

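```bash
cat > fit.py <<'E'
from h import *
from scipy.optimize import least_squares
L=[json.loads(l) for l in open("log.jsonl")]
def fk(q,P):
    L2,L4,d1,off,d6=P
    j=np.radians(q)
    # frames: base yaw
    R1=Ro.from_euler('z',j[0]); f=j[1]-j[2]
    p=np.array([L2*np.sin(j[1]),0,d1+L2*np.cos(j[1])])
    Rf=Ro.from_euler('y',f)            # x axis = forearm
    p=p+Rf.apply([L4,0,0])
    Rw=Rf*Ro.from_euler('x',SG4*j[3])*Ro.from_euler('y',-j[4])   # x axis = tool z
    p=p+Rw.apply([d6,-off,0])
    return R1.apply(p),(R1*Rw).apply([1,0,0])
SG4=1
if __name__=="__main__":
    def res(P): return np.concatenate([np.r_[fk(l[0],P)[0]-l[1],.0*(fk(l[0],P)[1]-np.array(l[2])[:,2])] for l in L])
    s=least_squares(res,[.41,.43,.2,.16,.2]); print(s.x,np.abs(s.fun).max())
E
python3 fit.py
```

```text
[0.5647 0.4219 0.1118 0.1598 0.2575] 3.854853268875358e-05
```

```bash
python3 -m jog '[[[-0.015,-0.02,0],[0,0,0]],[[-0.033,-0.045,0],[0,0,0]],[[-0.052,-0.07,0],[0,0,0]],[[-0.072,-0.095,0],[0,0,0]],[[-0.092,-0.12,0.01],[0,0,0]],[[-0.112,-0.145,0.02],[0,0,0]],[[-0.13,-0.17,0.03],[0,0,0]],[[-0.148,-0.195,0.045],[0,0,0]],[[-0.165,-0.217,0.06],[0,0,0]],[[-0.178,-0.235,0.071],[0,0,0]]]' 0.034
python3 - <<'E'
from h import *
log()
s=r.sense();p,d=r.capture('wrist');cv2.imwrite('pics/w2.png',p); np.savez('w2.npz',p=p,d=d,tcp=s['tcp_pos'],R=s['ee_rot'])
print(proj('wrist',[ch([-.045,-.115,.1]),ch([-.09,-.08,.088]),ch([-.09,.08,.088]),ch([-.132,0,.077])],s))
E
python3 fit.py
```

```text
time_s: 3.7
tcp_pos: [0.5587, -0.2686, 0.1977]
ee_rot: [[-0.996, 0.085, -0.002], [0.085, 0.996, 0.0], [0.002, 0.0, -1.0]]
wrist_force: [0.7, 0.3, -0.0]
gripper_width: 0.409
t 3.7 j [-10.7  22.6  -2.4  -0.  -65.1   5.9] p [ 0.5587 -0.2686  0.1977] F [ 0.7  0.3 -0. ] g 35.6
[[256.4714 189.3647]
 [303.0995 220.8282]
 [296.2571 354.7322]
 [337.2579 286.4251]]
[0.5649 0.4218 0.1631 0.1598 0.3089] 0.00011131934887798067
```

View pics/w2.png

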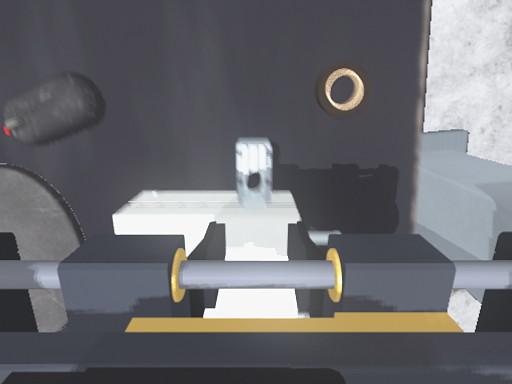

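Run:
```python
from h import *
f=np.load('w2.npz'); s={'tcp_pos':f['tcp'],'ee_rot':f['R']}
im=f['p'].copy()
K=ch([-.045,-.115,.1])
for P in ([-.09,-.08,.088],[.09,-.08,.088],[-.045,-.115,.1],[-.045,-.08,.05],[-.063,-.144,.05],[-.027,-.144,.05]):
    u=proj('wrist',[ch(P)],s)[0]; cv2.circle(im,(int(round(u[0])),int(round(u[1]))),2,(0,0,255),-1)
cv2.imwrite('pics/w2c.png',cv2.resize(im[120:260,100:330],None,fx=3.4,fy=3.4,interpolation=cv2.INTER_CUBIC))
X,us,vs=cloud('wrist',np.ones(f['d'].shape,bool),f['d'],s)
m=(abs(X[:,0]-.558)<.03)&(X[:,1]<-.25)&(X[:,1]>-.31)&(X[:,2]>.08)&(X[:,2]<.115)
print(m.sum(),np.median(X[m],0),X[m].min(0),X[m].max(0))
T=X[m&(X[:,2]>.095)];print(len(T),np.median(T,0),T.min(0),T.max(0))
m=(X[:,2]>.081)&(X[:,2]<.095)&(X[:,0]>.48)&(X[:,0]<.72)&(X[:,1]>-.252)
L=X[m]; print('lid',L.min(0),L.max(0),np.median(L[:,2]))
# edge of lid right side: for x bins min y
for x0 in np.arange(.52,.7,.02):
    a=L[abs(L[:,0]-x0)<.01]; 
    if len(a): print(round(x0,2),np.percentile(a[:,1],2))
```

```text
256 [ 0.5584 -0.2758  0.1019] [ 0.5516 -0.2803  0.0801] [ 0.5655 -0.2673  0.1045]
198 [ 0.5585 -0.2744  0.1024] [ 0.5518 -0.2802  0.095 ] [ 0.5651 -0.2673  0.1045]
lid [ 0.5173 -0.2486  0.081 ] [ 0.6965 -0.1233  0.0918] 0.08935233506706326
0.52 -0.23411144995321356
0.54 -0.23525843787831743
0.56 -0.2369589293211621
0.58 -0.2386801472218425
0.6 -0.24066916873917313
0.62 -0.24244371305522372
0.64 -0.24421438719447341
0.66 -0.24600204219759983
0.68 -0.2476738521909161
```

View pics/w2c.png

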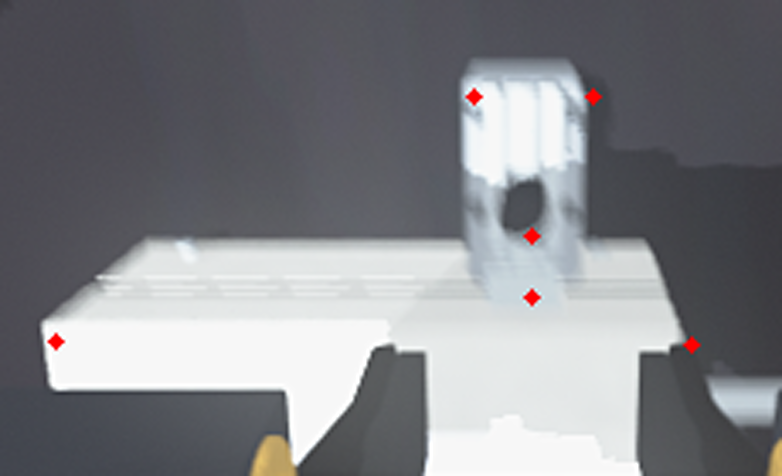

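```bash
sed -i 's/^C=.*/C=np.array([.6132,-.1615,0.])/' h.py; python3 -c "
from h import *
rel([.5583,-.2735,.073],tool(175))"
```

```text
shift [ 0.0002 -0.0029  0.1219] turn [-0.    -0.051  0.009] | rows needed >= 2.9
```

```bash
python3 -m jog '[[[0,-0.003,0.015],[0,0,0]],[[0,-0.003,0.035],[0,0,0]],[[0,-0.003,0.055],[0,0,0]],[[0,-0.003,0.073],[0,0,0]],[[0,-0.003,0.088],[0,0,0]],[[0,-0.003,0.1],[0,0,0]],[[0,-0.003,0.11],[0,0,0]],[[0,-0.003,0.117],[0,0,0]],[[0,-0.003,0.121],[0,0,0]],[[0,-0.003,0.122],[0,0,0]]]'
python3 - <<'E'
from h import *
log()
s=r.sense();p,d=r.capture('wrist');cv2.imwrite('pics/w3.png',p)
E
```

```text
time_s: 4.58
tcp_pos: [0.5579, -0.2699, 0.0771]
ee_rot: [[-0.997, 0.083, -0.001], [0.083, 0.997, 0.0], [0.001, 0.0, -1.0]]
wrist_force: [0.3, 0.5, 1.0]
gripper_width: 0.393
t 4.58 j [-10.9  29.2 -10.7   0.  -50.2   6.1] p [ 0.5579 -0.2699  0.0771] F [0.3 0.5 1. ] g 34.2
```

View pics/w3.png

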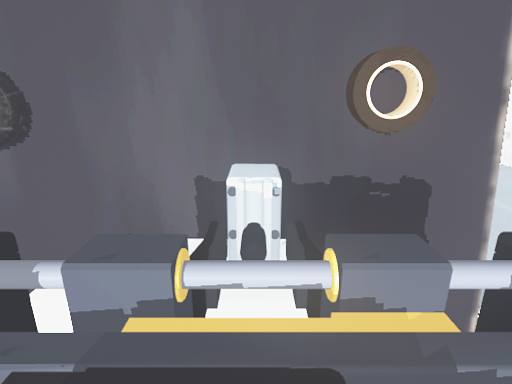

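```bash
python3 -m jog '[[[0,-0.001,0.001],[0,0,0]],[[0,-0.002,0.002],[0,0,0]],[[0,-0.003,0.002],[0,0,0]],[[0,-0.003,0.002],[0,0,0]],[[0,-0.003,0.002],[0,0,0]],[[0,-0.003,0.002],[0,0,0]],[[0,-0.003,0.002],[0,0,0]],[[0,-0.003,0.002],[0,0,0]],[[0,-0.003,0.002],[0,0,0]],[[0,-0.003,0.002],[0,0,0]]]' 0
python3 -c "
from h import *
log()"
```

```text
time_s: 5.47
tcp_pos: [0.5591, -0.2733, 0.0761]
ee_rot: [[-0.997, 0.083, 0.003], [0.083, 0.997, -0.001], [-0.003, -0.001, -1.0]]
wrist_force: [4.9, -2.6, -1.9]
gripper_width: 0.151
t 5.47 j [-11.2  29.3 -10.6   0.  -49.9   6.4] p [ 0.5591 -0.2733  0.0761] F [ 4.9 -2.6 -1.9] g 13.2
```

```bash
python3 -m jog '[[[0,-0.003,0],[0,0,0]],[[0,-0.006,0],[0,0,0]],[[0,-0.009,0],[0,0,0]],[[0,-0.012,0],[0,0,0]],[[0,-0.015,0],[0,0,0]],[[0,-0.018,0],[0,0,0]],[[0,-0.02,0],[0,0,0]],[[0,-0.022,0],[0,0,0]],[[0,-0.0225,0],[0,0,0]],[[0,-0.0225,0],[0,0,0]]]'
python3 -c "
from h import *
log()"
```

```text
time_s: 6.3
tcp_pos: [0.5573, -0.2941, 0.076]
ee_rot: [[-0.997, 0.083, 0.003], [0.083, 0.997, 0.001], [-0.003, 0.001, -1.0]]
wrist_force: [5.5, 3.2, 0.8]
gripper_width: 0.152
t 6.3 j [-13.2  30.   -9.3  -0.1 -50.6   8.5] p [ 0.5573 -0.2941  0.076 ] F [5.5 3.2 0.8] g 13.3
```

```bash
python3 -m jog '[[[0,-0.001,0],[0,0,0]],[[0,-0.001,0],[0,0,0]],[[0,-0.001,0],[0,0,0]],[[0,-0.001,0],[0,0,0]],[[0,0,-0.015],[0,0,0]],[[0,0,-0.04],[0,0,0]],[[0,0,-0.07],[0,0,0]],[[0,0,-0.1],[0,0,0]],[[0,0,-0.12],[0,0,0]],[[0,0,-0.13],[0,0,0]]]' 0.036
python3 -c "
from h import *
log()
rel(ch([-.132,0,.19]),tool(175))
s=r.sense();p,d=r.capture('scene');cv2.imwrite('pics/s2.png',cv2.resize(p[150:265,230:360],None,fx=5,fy=5))"
```

```text
time_s: 7.13
tcp_pos: [0.5563, -0.2961, 0.209]
ee_rot: [[-0.996, 0.084, 0.004], [0.084, 0.996, -0.002], [-0.004, -0.001, -1.0]]
wrist_force: [0.7, 1.2, -0.2]
gripper_width: 0.414
t 7.13 j [-13.3  22.9  -0.2   0.1 -66.7   8.5] p [ 0.5563 -0.2961  0.209 ] F [ 0.7  1.2 -0.2] g 36.0
shift [0.0867 0.1394 0.0185] turn [-0.017  0.046  0.039] | rows needed >= 4.0
```

View pics/s2.png

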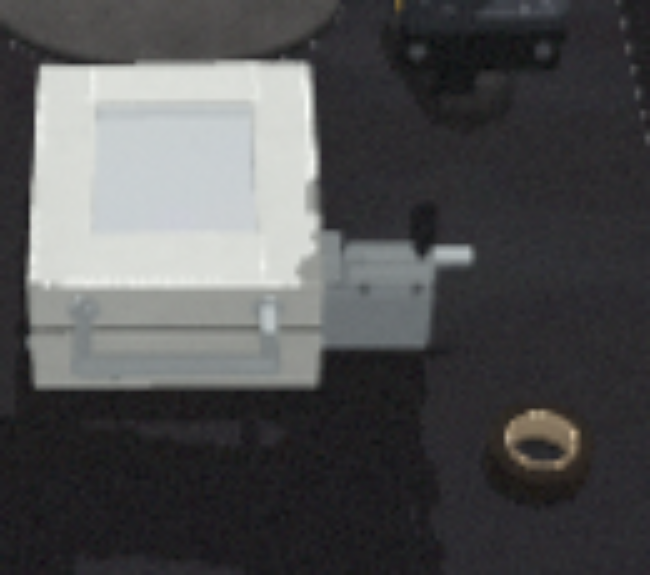

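```bash
python3 -m jog '[[[0.007,0.012,0],[0,0,0]],[[0.018,0.03,0],[0,0,0]],[[0.03,0.048,0.002],[0,0,0]],[[0.042,0.066,0.005],[0,0,0]],[[0.054,0.086,0.01],[0,0,0]],[[0.064,0.105,0.015],[0,0,0]],[[0.074,0.12,0.02],[0,0,0]],[[0.081,0.132,0.025],[0,0,0]],[[0.085,0.138,0.028],[0,0,0]],[[0.087,0.139,0.029],[0,0,0.04]]]'
python3 - <<'E'
from h import *
log()
s=r.sense();p,d=r.capture('wrist')
X,us,vs=cloud('wrist',d>0,d,s)
m=(X[:,2]>.055)&(X[:,2]<.1)&(X[:,0]>.44)&(X[:,0]<.51)&(X[:,1]>-.23)&(X[:,1]<-.07)
B=X[m]; print(m.sum(),B.min(0),B.max(0))
im=p.copy(); im[vs[m],us[m]]=(0,0,255)
cv2.imwrite('pics/w4.png',np.hstack([p[150:],im[150:]])[:,::1] if 0 else p); cv2.imwrite('pics/w4b.png',im)
for y0 in np.arange(-.22,-.08,.01):
    a=B[abs(B[:,1]-y0)<.005]
    if len(a)>3: print(round(y0,2),len(a),np.percentile(a[:,0],[2,50,98]),np.percentile(a[:,2],[50,95]))
E
```

```text
time_s: 8.02
tcp_pos: [0.4792, -0.1488, 0.175]
ee_rot: [[-0.996, 0.086, -0.004], [0.086, 0.996, 0.0], [0.004, 0.0, -1.0]]
wrist_force: [-0.5, -0.1, -0.1]
gripper_width: 0.415
t 8.02 j [  1.3  12.6 -20.5  -0.  -57.1  -6.2] p [ 0.4792 -0.1488  0.175 ] F [-0.5 -0.1 -0.1] g 36.1
2085 [ 0.4724 -0.2069  0.0722] [ 0.51   -0.0947  0.0807]
-0.21 54 [0.4794 0.5014 0.5094] [0.075 0.077]
-0.2 482 [0.4733 0.4897 0.509 ] [0.0773 0.0788]
-0.19 154 [0.4732 0.4786 0.4839] [0.0778 0.0794]
-0.18 148 [0.4741 0.4795 0.4849] [0.0778 0.0796]
-0.17 149 [0.4749 0.4803 0.4858] [0.078  0.0793]
-0.16 142 [0.4757 0.4812 0.4867] [0.0779 0.0795]
-0.15 140 [0.4766 0.4821 0.4878] [0.0779 0.0793]
-0.14 135 [0.4774 0.483  0.4887] [0.078  0.0794]
-0.13 136 [0.4783 0.4839 0.4897] [0.0779 0.0793]
-0.12 129 [0.4791 0.4847 0.4906] [0.0781 0.0795]
-0.11 179 [0.48   0.4882 0.5088] [0.0771 0.0792]
-0.1 235 [0.4809 0.494  0.5096] [0.0775 0.0789]
```

View pics/w4.png

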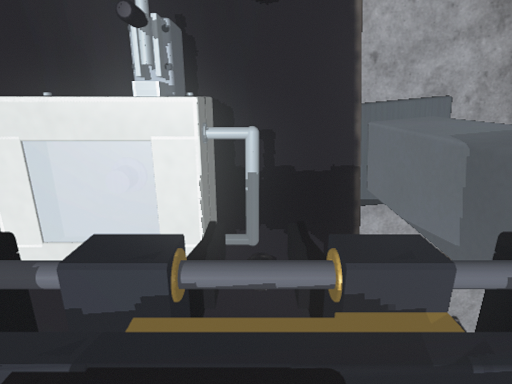

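View pics/w4b.png

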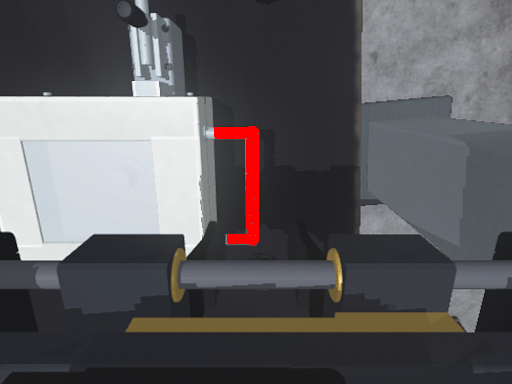

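```bash
python3 -c "
from h import *
rel([.4822,-.150,.054],tool(175))"
```

```text
shift [-0.0032 -0.0005  0.1213] turn [ 0.    -0.035  0.002] | rows needed >= 2.9
```

```bash
python3 -m jog '[[[-0.001,0,0.015],[0,0,0]],[[-0.002,0,0.035],[0,0,0]],[[-0.003,0,0.055],[0,0,0]],[[-0.003,0,0.075],[0,0,0]],[[-0.003,0,0.093],[0,0,0]],[[-0.003,0,0.107],[0,0,0]],[[-0.003,0,0.116],[0,0,0]],[[-0.003,0,0.121],[0,0,0]],[[-0.003,0,0.121],[0,0,0]],[[-0.003,0,0.121],[0,0,0]]]'
python3 -c "
from h import *
log()
rel([.4822,-.150,.054],tool(175))"
python3 -m jog '[[[0,0,0],[0,0,0]],[[0,0,0],[0,0,0]],[[0,0,0],[0,0,0]],[[0,0,0],[0,0,0]],[[0,0,0],[0,0,0]],[[0,0,0],[0,0,0]],[[0,0,0],[0,0,0]],[[0,0,0],[0,0,0]],[[0,0,0],[0,0,0]],[[0,0,0],[0,0,0]]]' 0
python3 -c "
from h import *
log()
s=r.sense()
H=ch([.09,0,.053]); R=s['ee_rot']
p0=s['tcp_pos']
import math
print('hinge',H)
for k in range(0,21):
    a=math.radians(62.0*k/20)
    v=np.array([-.222,.018]); w=np.array([v[0]*math.cos(a)+v[1]*math.sin(a),-v[0]*math.sin(a)+v[1]*math.cos(a)])-v
    dw=Ro.from_euler('z',YAW,degrees=True).apply([w[0],0,w[1]])
    print(k,(R.T@dw).round(4))
"
```

```text
time_s: 8.9
tcp_pos: [0.4843, -0.1502, 0.0558]
ee_rot: [[-0.996, 0.087, 0.001], [0.087, 0.996, -0.0], [-0.001, -0.0, -1.0]]
wrist_force: [0.5, -0.7, -0.0]
gripper_width: 0.416
t 8.9 j [  1.1  21.8 -28.2   0.  -40.   -6.2] p [ 0.4843 -0.1502  0.0558] F [ 0.5 -0.7 -0. ] g 36.2
shift [0.0021 0.     0.0018] turn [-0.002  0.007 -0.001] | rows needed >= 0.1
time_s: 9.73
tcp_pos: [0.4826, -0.1498, 0.0557]
ee_rot: [[-0.996, 0.087, -0.002], [0.087, 0.996, 0.0], [0.002, -0.0, -1.0]]
wrist_force: [-4.2, 1.7, 5.4]
gripper_width: 0.13
t 9.73 j [  1.2  21.7 -28.3  -0.  -40.1  -6.2] p [ 0.4826 -0.1498  0.0557] F [-4.2  1.7  5.4] g 11.3
hinge [ 0.7029 -0.1693  0.053 ]
0 [0. 0. 0.]
1 [-0.0013 -0.     -0.012 ]
2 [-0.0032 -0.     -0.0239]
3 [-0.0057 -0.     -0.0357]
4 [-0.0089 -0.     -0.0473]
5 [-0.0127 -0.     -0.0587]
6 [-0.0172 -0.     -0.0699]
7 [-0.0222 -0.     -0.0809]
8 [-0.0278 -0.     -0.0915]
9 [-0.034  -0.     -0.1019]
10 [-0.0407 -0.     -0.1119]
11 [-0.048  -0.     -0.1215]
12 [-0.0557 -0.     -0.1307]
13 [-0.064  -0.     -0.1395]
14 [-0.0727 -0.     -0.1478]
15 [-0.0819 -0.     -0.1556]
16 [-0.0914 -0.     -0.1629]
17 [-0.1014 -0.     -0.1697]
18 [-0.1117 -0.     -0.176 ]
19 [-0.1223 -0.     -0.1817]
20 [-0.1332 -0.     -0.1868]
```

```bash
python3 -m jog '[[[-0.001,0,-0.012],[0,0,0]],[[-0.003,0,-0.024],[0,0,0]],[[-0.0057,0,-0.0357],[0,0,0]],[[-0.009,0,-0.0473],[0,0,0]],[[-0.0127,0,-0.0587],[0,0,0]],[[-0.0172,0,-0.07],[0,0,0]],[[-0.0222,0,-0.081],[0,0,0]],[[-0.0278,0,-0.0915],[0,0,0]],[[-0.034,0,-0.102],[0,0,0]],[[-0.0407,0,-0.112],[0,0,0]]]'
python3 -c "
from h import *
log()"
```

```text
time_s: 10.57
tcp_pos: [0.5203, -0.1531, 0.166]
ee_rot: [[-0.996, 0.088, -0.01], [0.088, 0.996, 0.001], [0.01, 0.001, -1.0]]
wrist_force: [-6.1, 2.0, -1.1]
gripper_width: 0.122
t 10.57 j [  0.7  17.2 -15.5  -0.1 -57.9  -5.7] p [ 0.5203 -0.1531  0.166 ] F [-6.1  2.  -1.1] g 10.6
```

```bash
python3 -m jog '[[[-0.0073,0,-0.0096],[0,0,0]],[[-0.015,0,-0.0188],[0,0,0]],[[-0.0233,0,-0.0276],[0,0,0]],[[-0.032,0,-0.0359],[0,0,0]],[[-0.0412,0,-0.0437],[0,0,0]],[[-0.0507,0,-0.051],[0,0,0]],[[-0.0607,0,-0.0578],[0,0,0]],[[-0.071,0,-0.0641],[0,0,0]],[[-0.0816,0,-0.0698],[0,0,0]],[[-0.085,0,-0.0715],[0,0,0]]]'
python3 -c "
from h import *
log()
s=r.sense(); H=ch([.09,0,.053]); b=s['tcp_pos']+s['ee_rot']@[0,0,-.019]-H
v=Ro.from_euler('z',-YAW,degrees=True).apply(b); print(v, 'angle',np.degrees(np.arctan2(v[2],-v[0])), np.hypot(v[0],v[2]))
p,d=r.capture('side');cv2.imwrite('pics/sd2.png',p)"
```

```text
time_s: 11.4
tcp_pos: [0.6083, -0.1609, 0.2422]
ee_rot: [[-0.996, 0.086, -0.002], [0.086, 0.996, -0.001], [0.002, -0.001, -1.0]]
wrist_force: [-8.9, 2.9, 9.7]
gripper_width: 0.12
t 11.4 j [ -0.1  21.8   2.9   0.1 -71.2  -4.9] p [ 0.6083 -0.1609  0.2422] F [-8.9  2.9  9.7] g 10.5
[-0.0949  0.0002  0.2082] angle 65.4852533057275 0.2287760482021178
```

View pics/sd2.png

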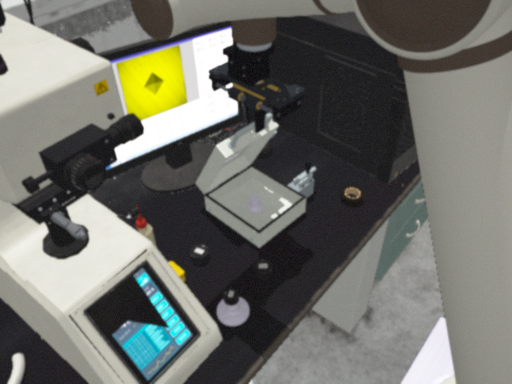

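```bash
python3 -m jog '[[[0,0,0],[0,0,0]],[[0,0,0],[0,0,0]],[[0,0,0],[0,0,0]],[[0,0,0],[0,0,0]],[[0,0,-0.005],[0,0,0]],[[0.0,0,-0.02],[0,0,0]],[[0.01,0,-0.04],[0,0,0]],[[0.03,0,-0.06],[0,0,0]],[[0.055,0,-0.08],[0,0,0]],[[0.085,0,-0.09],[0,0,0]]]' 0.03
python3 -c "
from h import *
log()
p,d=r.capture('side');cv2.imwrite('pics/sd3.png',p);np.savez('sd3.npz',p=p,d=d)
X,us,vs=cloud('side',d>0,d)
# lid plane points
Q=(X-C)@Ro.from_euler('z',YAW,degrees=True).as_matrix()
m=(abs(Q[:,1])<.085)&(Q[:,2]>.1)&(Q[:,2]<.3)&(abs(Q[:,0])<.12); Q=Q[m]
for z in np.arange(.1,.3,.015):
    a=Q[abs(Q[:,2]-z)<.0075]
    if len(a): print(round(z,3),len(a),np.percentile(a[:,0],[2,50,98]))
"
```

```text
time_s: 12.28
tcp_pos: [0.5252, -0.1537, 0.3312]
ee_rot: [[-0.996, 0.087, 0.004], [0.087, 0.996, -0.001], [-0.004, -0.001, -1.0]]
wrist_force: [-0.5, -0.2, 1.7]
gripper_width: 0.345
t 12.28 j [  0.7  11.    0.4   0.1 -79.2  -5.7] p [ 0.5252 -0.1537  0.3312] F [-0.5 -0.2  1.7] g 30.0
0.1 88 [0.0587 0.0857 0.0949]
0.115 144 [0.0495 0.0775 0.0899]
0.13 115 [0.041  0.0608 0.0818]
0.145 103 [0.0327 0.0497 0.0717]
0.16 104 [0.0228 0.0391 0.0648]
0.175 97 [0.0152 0.0276 0.0547]
0.19 78 [0.0064 0.0234 0.0465]
0.205 405 [-0.0013  0.0041  0.0344]
0.22 445 [0.0052 0.0146 0.0292]
0.235 42 [-0.0049  0.001   0.0088]
0.25 208 [-0.0134 -0.0109 -0.0024]
0.265 62 [-0.0113 -0.0077 -0.0044]
```

View pics/sd3.png

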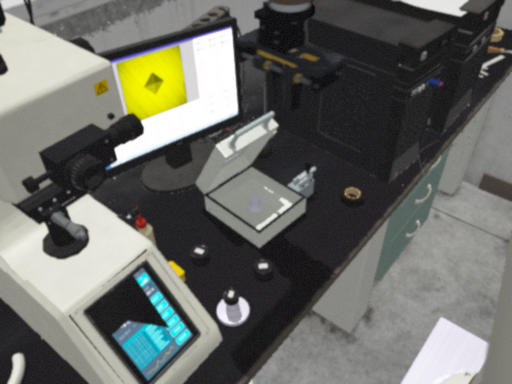

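```bash
python3 -c "
from h import *
rel([.42,.0,.31],tool(0,20,22))"
```

```text
shift [0.1135 0.1442 0.0236] turn [-3.556 -2.145 12.471] | rows needed >= 9.2
```

```bash
python3 -m jog '[[[0.011,0.014,0.002],[-0.36,-0.21,1.25]],[[0.022,0.028,0.004],[-0.71,-0.43,2.5]],[[0.034,0.043,0.007],[-1.07,-0.64,3.75]],[[0.045,0.058,0.009],[-1.42,-0.86,5.0]],[[0.057,0.072,0.012],[-1.78,-1.07,6.25]],[[0.068,0.086,0.014],[-2.13,-1.29,7.5]],[[0.08,0.1,0.016],[-2.5,-1.5,8.75]],[[0.091,0.115,0.019],[-2.85,-1.72,10.0]],[[0.102,0.13,0.021],[-3.2,-1.93,11.2]],[[0.1135,0.144,0.024],[-3.56,-2.15,12.5]]]' 0.05
python3 -c "
from h import *
log()
print(r.sense()['ee_rot'])"; python3 fit.py
```

```text
time_s: 13.17
tcp_pos: [0.4249, -0.0016, 0.3059]
ee_rot: [[-0.382, 0.871, 0.311], [0.924, 0.359, 0.129], [0.001, 0.337, -0.942]]
wrist_force: [-0.2, 0.7, 1.2]
gripper_width: 0.572
t 13.17 j [ 21.6 -11.6 -27.9  -0.4 -54.  -89. ] p [ 0.4249 -0.0016  0.3059] F [-0.2  0.7  1.2] g 49.7
[[-0.3815  0.8705  0.3108]
 [ 0.9244  0.359   0.1292]
 [ 0.0009  0.3366 -0.9416]]
[0.5643 0.422  0.1573 0.1596 0.3027] 0.003071482502979453
```

```bash
cat > ik.py <<'E'
import fit
from fit import fk
from h import *
from scipy.optimize import least_squares
P=[.5645,.4219,.1575,.1597,.303]
lo=np.array([-179,-69,-61,-181,-171]);hi=np.array([179,118,80,117,-9.2])
def ik(p,z,seeds):
    out=[]
    for q0 in seeds:
        g=lambda q:np.r_[(fk(q,P)[0]-p)*10,fk(q,P)[1]-z]
        s=least_squares(g,np.clip(q0,lo+.1,hi-.1),bounds=(lo,hi),x_scale=30)
        if np.abs(s.fun).max()<1e-3 and not any(np.allclose(s.x,o,atol=1) for o in out): out.append(s.x)
    return out
def zdir(t,h):
    return tool(0,t,h)[:,2]
E
cat > search.py <<'E'
from ik import *
seeds=[[a,30,c,j4,j5] for a in (0,-30) for c in (-30,) for j4 in (0,-60,60,-120,-178,110) for j5 in (-15,-50)]
for name,G in (("chamber",ch([0,0,.0565])),):
  for t in (15,20,25,30,35,40,45,50):
    for h in (-20,-5,10):
        z=zdir(t,h); p=G+.019*z
        for q in ik(p,z,seeds): print(name,t,h,q.round(1))
E
python3 search.py
```

```text
chamber 15 -20 [  1.8  28.2 -27.6 -15.6 -21. ]
chamber 15 -5 [  0.5  28.3 -23.1  -3.5 -23.7]
chamber 15 10 [ -1.6  28.8 -18.4   6.3 -28.3]
chamber 20 -5 [  0.6  27.3 -28.2  -7.5 -14.7]
chamber 20 10 [ -2.4  27.9 -20.   10.8 -22.9]
chamber 25 10 [ -3.5  27.2 -20.6  17.9 -18.7]
chamber 30 10 [ -5.5  26.8 -19.8  28.5 -16.2]
chamber 35 10 [ -8.9  26.6 -18.1  42.6 -15.9]
chamber 40 10 [-14.   26.6 -16.5  58.9 -17.8]
chamber 45 10 [-20.3  27.2 -16.3  75.4 -21.6]
chamber 50 -5 [-28.5  27.6 -23.  113.7 -19.5]
chamber 50 10 [-26.5  28.4 -17.7  89.8 -27.1]
```

```bash
cat > s2.py <<'E'
from ik import *
seeds=[[a,30,-30,j4,j5] for a in (0,30) for j4 in (0,-60,60,110) for j5 in (-15,-50)]
G=np.array([.467,.0905,.0535])
for t in (30,35,):
  for h in (10,20,30,40,50,60):
    for G_ in (G,G+[-.0,0,.07]):
        z=zdir(t,h); p=G_+.019*z
        for q in ik(p,z,seeds): print(t,h,G_[2],q.round(1))
for G_ in (ch([0,0,.0565]),ch([-.1,0,.11]),np.array([.40,0,.15])):
  for h in (5,10,15,20,25,30):
    z=zdir(35,h)
    for q in ik(G_+.019*z,z,seeds): print(G_.round(3),h,q.round(1))
E
python3 s2.py
```

```text
30 40 0.0535 [ 18.2  16.7 -34.3  45.  -15.2]
30 40 0.1235 [ 23.3   8.  -36.5  26.9 -18.5]
30 50 0.0535 [ 13.7  17.8 -31.1  48.  -23.5]
30 50 0.1235 [ 17.5   9.5 -31.2  35.1 -27.8]
30 60 0.0535 [ 11.   19.2 -28.4  47.8 -30.6]
30 60 0.1235 [ 13.7  11.3 -27.6  38.3 -35.7]
35 30 0.0535 [ 16.2  16.1 -34.9  58.9  -9.2]
35 40 0.0535 [ 10.6  17.  -32.3  61.2 -18.7]
35 40 0.1235 [ 18.4   7.9 -34.4  40.5 -19. ]
35 50 0.0535 [  7.4  18.4 -30.1  59.6 -26.7]
35 50 0.1235 [ 12.4   9.7 -30.   45.9 -29.2]
35 60 0.0535 [  5.5  20.  -27.6  56.8 -33.9]
35 60 0.1235 [  8.8  11.8 -26.7  46.9 -37.7]
[ 0.613 -0.162  0.057] 5 [ -6.   26.3 -20.8  37.  -10.5]
[ 0.613 -0.162  0.057] 10 [ -8.9  26.6 -18.1  42.6 -15.9]
[ 0.613 -0.162  0.057] 15 [-11.1  27.  -16.1  45.6 -20.7]
[ 0.613 -0.162  0.057] 20 [-13.   27.6 -14.3  47.2 -25.2]
[ 0.613 -0.162  0.057] 25 [-14.4  28.2 -12.7  47.9 -29.4]
[ 0.613 -0.162  0.057] 30 [-15.6  29.  -11.1  48.  -33.5]
[ 0.514 -0.153  0.11 ] 5 [ -5.1  13.7 -32.5  32.2 -10.9]
[ 0.514 -0.153  0.11 ] 10 [ -9.   14.2 -28.9  39.4 -17.1]
[ 0.514 -0.153  0.11 ] 15 [-12.   14.8 -26.5  43.2 -22.4]
[ 0.514 -0.153  0.11 ] 20 [-14.4  15.6 -24.6  45.2 -27.1]
[ 0.514 -0.153  0.11 ] 25 [-16.3  16.4 -22.8  46.3 -31.5]
[ 0.514 -0.153  0.11 ] 30 [-17.7  17.4 -21.2  46.7 -35.7]
[0.4  0.   0.15] 25 [ 20.4  -4.5 -50.8  17.2  -9.2]
[0.4  0.   0.15] 30 [ 12.2  -3.1 -43.3  32.8 -18.9]
```

```bash
cat > s3.py <<'E'
from ik import *
seeds=[[a,30,-30,j4,j5] for a in (0,30) for j4 in (0,60) for j5 in (-15,-50)]
G=np.array([.467,.0905,.0535])
for b in (0,.05,.09,.12):
    z=zdir(35,47); print(b,ik(G+(.019-b)*z,z,seeds))
z=zdir(35,47)
rel(G+(.019-.12)*z,tool(0,35,47)); print(G+(.019-.12)*z)
E
python3 s3.py
```

```text
0 [array([  8.2088,  17.93  , -30.7513,  60.2865, -24.4398])]
0.05 [array([  8.3236,  11.2488, -32.7917,  52.2472, -26.9583])]
0.09 [array([  7.9432,   5.9549, -33.8751,  46.4311, -29.9207])]
0.12 [array([  7.2837,   2.1084, -34.2434,  42.6255, -32.7659])]
shift [ 0.0448 -0.037   0.167 ] turn [-3.016  2.254 -4.383] | rows needed >= 4.2
[0.4275 0.0481 0.1362]
```

```bash
python3 -m jog '[[[0.003,-0.002,0.01],[-0.3,0.2,-0.4]],[[0.007,-0.006,0.027],[-0.6,0.45,-0.9]],[[0.012,-0.01,0.045],[-0.9,0.7,-1.35]],[[0.017,-0.014,0.063],[-1.2,0.9,-1.8]],[[0.022,-0.018,0.082],[-1.5,1.15,-2.2]],[[0.027,-0.022,0.1],[-1.8,1.35,-2.65]],[[0.032,-0.026,0.119],[-2.1,1.6,-3.1]],[[0.037,-0.03,0.138],[-2.45,1.8,-3.55]],[[0.042,-0.034,0.155],[-2.75,2.05,-4.0]],[[0.045,-0.037,0.167],[-3.02,2.25,-4.38]]]'
cat > st.py <<'E'
from h import *
log()
s=r.sense();p,d=r.capture('wrist');cv2.imwrite('pics/w5.png',p);np.savez('w5.npz',p=p,d=d,tcp=s['tcp_pos'],R=s['ee_rot'])
z=s['ee_rot'][:,2]; print('z',z,'tilt',np.degrees(np.arccos(-z[2])),'head',np.degrees(np.arctan2(z[1],z[0])),'x',s['ee_rot'][:,0])
X,us,vs=cloud('wrist',d>0,d,s)
m=(abs(X[:,0]-.467)<.045)&(abs(X[:,1]-.0905)<.045)&(X[:,2]>.002)
for a,b in ((.003,.02),(.02,.045),(.05,.06),(.06,.075)):
    S=X[m&(X[:,2]>a)&(X[:,2]<b)]
    if len(S): print(a,b,len(S),S.min(0),S.max(0),np.median(S,0))
E
python3 st.py; python3 fit.py
```

```text
time_s: 14.0
tcp_pos: [0.4271, 0.0479, 0.1348]
ee_rot: [[-0.737, 0.554, 0.387], [0.676, 0.604, 0.421], [-0.001, 0.572, -0.82]]
wrist_force: [-0.5, -1.2, 0.1]
gripper_width: 0.577
t 14.0 j [  6.8   2.3 -34.3 -43.  -33.1 -16.9] p [0.4271 0.0479 0.1348] F [-0.5 -1.2  0.1] g 50.2
z [ 0.3873  0.421  -0.8202] tilt 34.890718638325545 head 47.38743275817227 x [-0.7366  0.6763 -0.0007]
0.003 0.02 2167 [0.4225 0.046  0.003 ] [0.5055 0.1233 0.02  ] [0.4576 0.0735 0.0121]
0.02 0.045 500 [0.456  0.0727 0.0201] [0.4778 0.0935 0.0448] [0.4605 0.0767 0.0328]
0.05 0.06 289 [0.4527 0.0722 0.05  ] [0.4769 0.0942 0.06  ] [0.4582 0.0769 0.0551]
0.06 0.075 634 [0.4527 0.0722 0.0601] [0.4829 0.1014 0.0652] [0.4665 0.0854 0.0637]
[ 0.4599  0.4679 -0.1499  0.1544 -0.1208] 0.07948759478996711
```

View pics/w5.png

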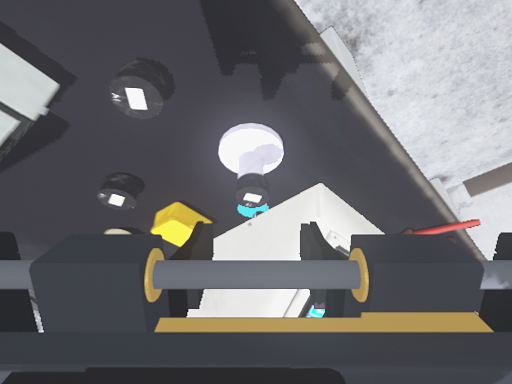

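```bash
sed -i 's/^SG4=1/SG4=-1/' fit.py; python3 fit.py
python3 - <<'E'
from h import *
f=np.load('w5.npz'); s={'tcp_pos':f['tcp'],'ee_rot':f['R']}
X,us,vs=cloud('wrist',f['d']>0,f['d'],s)
m=(abs(X[:,0]-.467)<.03)&(abs(X[:,1]-.088)<.03)&(X[:,2]>.0615)&(X[:,2]<.07)
c,rad=cv2.minEnclosingCircle((X[m][:,:2]*1000).astype(np.float32)); print(c,rad)
im=f['p'].copy(); G=np.array([.4678,.087,.0535])
for a in np.linspace(0,6.28,24):
    u=proj('wrist',[G+[.015*np.cos(a),.015*np.sin(a),.0085]],s)[0]; im[int(round(u[1])),int(round(u[0]))]=(0,0,255)
    u=proj('wrist',[G+[.012*np.cos(a),.012*np.sin(a),-.0085]],s)[0]; im[int(round(u[1])),int(round(u[0]))]=(0,255,0)
cv2.imwrite('pics/w5c.png',cv2.resize(im[110:250,180:320],None,fx=4,fy=4,interpolation=cv2.INTER_NEAREST))
z=s['ee_rot'][:,2]
rel(G+.019*z,tool(0,35,47))
E
```

```text
[0.5649 0.4218 0.1606 0.1598 0.3065] 6.093291982089966e-10
(467.96246337890625, 87.35137939453125) 15.361376762390137
shift [-0.0042  0.0018  0.1163] turn [-0.047 -0.077  0.052] | rows needed >= 2.8
```

View pics/w5c.png

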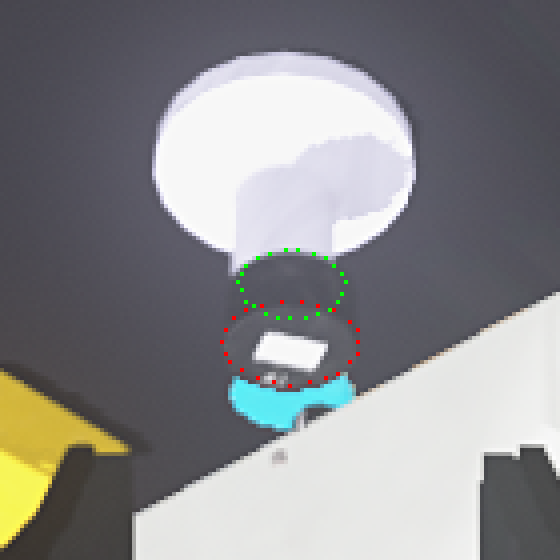

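```bash
python3 -m jog '[[[-0.002,0.001,0.01],[0,0,0]],[[-0.004,0.002,0.028],[-0.05,-0.07,0.05]],[[-0.004,0.002,0.046],[-0.05,-0.07,0.05]],[[-0.004,0.002,0.064],[-0.05,-0.07,0.05]],[[-0.004,0.002,0.08],[-0.05,-0.07,0.05]],[[-0.004,0.002,0.093],[-0.05,-0.07,0.05]],[[-0.004,0.002,0.104],[-0.05,-0.07,0.05]],[[-0.004,0.002,0.111],[-0.05,-0.07,0.05]],[[-0.004,0.002,0.115],[-0.05,-0.07,0.05]],[[-0.004,0.002,0.116],[-0.05,-0.07,0.05]]]'
python3 - <<'E'
from h import *
log()
s=r.sense();p,d=r.capture('wrist');cv2.imwrite('pics/w6.png',p)
G=np.array([.468,.0872,.0535]);z=s['ee_rot'][:,2]; print(s['tcp_pos']-.019*z)
rel(G+.019*tool(0,35,47)[:,2],tool(0,35,47))
p,d=r.capture('scene');cv2.imwrite('pics/s6.png',cv2.resize(p[190:290,110:250],None,fx=5,fy=5))
E
```

```text
time_s: 14.88
tcp_pos: [0.4765, 0.0948, 0.0415]
ee_rot: [[-0.73, 0.558, 0.394], [0.683, 0.599, 0.418], [-0.003, 0.574, -0.819]]
wrist_force: [0.1, -0.0, 0.8]
gripper_width: 0.57
t 14.88 j [  7.7  17.6 -30.7 -59.7 -24.7   1.1] p [0.4765 0.0948 0.0415] F [ 0.1 -0.   0.8] g 49.6
[0.469  0.0868 0.057 ]
shift [ 0.001  -0.0023  0.0029] turn [0.012 0.04  0.006] | rows needed >= 0.1
```

View pics/w6.png

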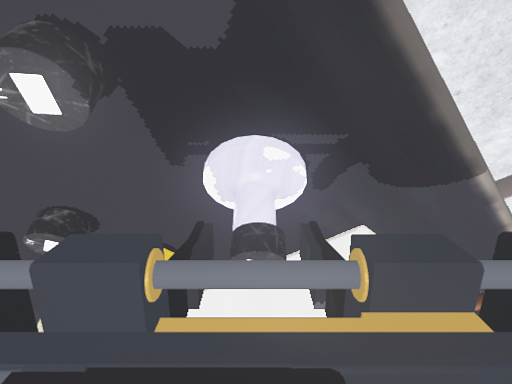

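View pics/s6.png

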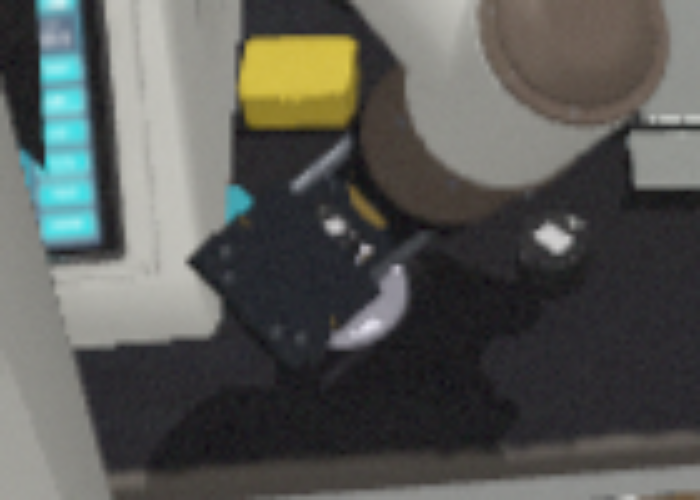

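```bash
python3 -m jog '[[[0.0005,-0.002,0.002],[0,0,0]],[[0.001,-0.002,0.003],[0,0.03,0]],[[0.001,-0.002,0.003],[0,0.03,0]],[[0.001,-0.002,0.003],[0,0.03,0]],[[0.001,-0.002,0.003],[0,0.03,0]],[[0.001,-0.002,0.003],[0,0.03,0]],[[0.001,-0.002,0.003],[0,0.03,0]],[[0.001,-0.002,0.003],[0,0.03,0]],[[0.001,-0.002,0.003],[0,0.03,0]],[[0.001,-0.002,0.003],[0,0.03,0]]]' 0.0
python3 - <<'E'
from h import *
log()
s=r.sense()
G=np.array([.468,.0872,.0535]);z=s['ee_rot'][:,2]; print(s['tcp_pos']-.019*z, s['ee_rot'])
print('tilt',np.degrees(np.arccos(-z[2])))
print('vertical up .08 in tool:',s['ee_rot'].T@[0,0,.08])
E
```

```text
time_s: 15.82
tcp_pos: [0.4755, 0.0951, 0.0382]
ee_rot: [[-0.731, 0.558, 0.393], [0.682, 0.599, 0.42], [-0.001, 0.575, -0.818]]
wrist_force: [-0.8, -1.5, 3.6]
gripper_width: 0.331
t 15.82 j [  7.3  18.  -30.8 -60.6 -24.8   2.3] p [0.4755 0.0951 0.0382] F [-0.8 -1.5  3.6] g 28.8
[0.468  0.0871 0.0537] [[-0.7311  0.5579  0.3928]
 [ 0.6822  0.5988  0.4195]
 [-0.0011  0.5747 -0.8184]]
tilt 35.076852224253926
vertical up .08 in tool: [-0.0001  0.046  -0.0655]
```

```bash
python3 -m jog '[[[0,0.002,-0.003],[0,0,0]],[[0,0.005,-0.007],[0,0,0]],[[0,0.01,-0.014],[0,0,0]],[[0,0.016,-0.023],[0,0,0]],[[0,0.022,-0.032],[0,0,0]],[[0,0.029,-0.041],[0,0,0]],[[0,0.036,-0.051],[0,0,0]],[[0,0.042,-0.06],[0,0,0]],[[0,0.045,-0.064],[0,0,0]],[[0,0.046,-0.0655],[0,0,0]]]'
cat > s4.py <<'E'
from ik import *
log()
q=np.array(r.sense()['joints'][:5])
A=np.array([.468,.087,.134]); B=ch([-.13,0,.125])
def run(A,B,h0,h1,q,n=10,t=35):
    for k in range(n+1):
        a=k/n; z=zdir(t,h0+(h1-h0)*a); S=ik(A+(B-A)*a+.019*z,z,[q]+[q+d for d in ([5,0,0,10,-5],[0,0,0,-10,-10])])
        if not S: print(k,"none"); continue
        q=min(S,key=lambda s:abs(s-q).max()); print(k,q.round(1))
    return q
q=run(A,B,47,13,q)
print("B->post");
q=run(B,ch([0,0,.0575]),13,13,q,6)
E
python3 s4.py
```

```text
time_s: 16.65
tcp_pos: [0.4755, 0.0957, 0.1189]
ee_rot: [[-0.732, 0.557, 0.393], [0.682, 0.599, 0.42], [-0.002, 0.576, -0.818]]
wrist_force: [0.2, 0.1, -0.4]
gripper_width: 0.333
t 16.65 j [ 13.7   7.9 -31.  -43.4 -27.3 -21.6] p [0.4755 0.0957 0.1189] F [ 0.2  0.1 -0.4] g 29.0
0 [ 13.9   8.  -30.9 -43.  -27.3]
1 [ 11.3   7.8 -31.3 -43.  -26.7]
2 [  8.6   7.8 -31.7 -43.  -26.1]
3 [  6.    7.8 -31.9 -42.9 -25.6]
4 [  3.4   7.9 -32.  -42.7 -25. ]
5 [  0.8   8.1 -31.9 -42.6 -24.4]
6 [ -1.7   8.4 -31.8 -42.3 -23.9]
7 [ -4.2   8.9 -31.6 -42.  -23.2]
8 [ -6.6   9.4 -31.2 -41.6 -22.6]
9 [ -8.8   9.9 -30.9 -41.  -21.9]
10 [-10.9  10.6 -30.4 -40.3 -21.1]
B->post
0 [-10.9  10.6 -30.4 -40.3 -21.1]
1 [-11.   13.5 -28.2 -41.6 -20.5]
2 [-10.9  16.3 -26.  -42.7 -20.1]
3 [-10.8  19.  -23.8 -43.5 -19.7]
4 [-10.7  21.7 -21.5 -44.  -19.4]
5 [-10.5  24.2 -19.2 -44.3 -19.1]
6 [-10.3  26.7 -16.8 -44.4 -18.9]
```

```bash
python3 -c "
from h import *
R=tool(0,35,13); d,w=rel(ch([-.13,0,.125])+.019*R[:,2],R)
for a in (.03,.1,.2,.33,.47,.61,.75,.87,.96,1): print((a*d).round(4),(a*w).round(2))"
```

```text
shift [-0.1797 -0.1408 -0.0871] turn [ 0.032 -3.896  5.58 ] | rows needed >= 5.9
[-0.0054 -0.0042 -0.0026] [ 0.   -0.12  0.17]
[-0.018  -0.0141 -0.0087] [ 0.   -0.39  0.56]
[-0.0359 -0.0282 -0.0174] [ 0.01 -0.78  1.12]
[-0.0593 -0.0465 -0.0288] [ 0.01 -1.29  1.84]
[-0.0845 -0.0662 -0.0409] [ 0.02 -1.83  2.62]
[-0.1096 -0.0859 -0.0531] [ 0.02 -2.38  3.4 ]
[-0.1348 -0.1056 -0.0653] [ 0.02 -2.92  4.18]
[-0.1563 -0.1225 -0.0758] [ 0.03 -3.39  4.85]
[-0.1725 -0.1351 -0.0836] [ 0.03 -3.74  5.36]
[-0.1797 -0.1408 -0.0871] [ 0.03 -3.9   5.58]
```

```bash
python3 -m jog '[[[-0.005,-0.004,-0.003],[0,-0.12,0.17]],[[-0.018,-0.014,-0.009],[0,-0.39,0.56]],[[-0.036,-0.028,-0.017],[0.01,-0.78,1.12]],[[-0.059,-0.046,-0.029],[0.01,-1.29,1.84]],[[-0.085,-0.066,-0.041],[0.02,-1.83,2.62]],[[-0.11,-0.086,-0.053],[0.02,-2.38,3.4]],[[-0.135,-0.106,-0.065],[0.02,-2.92,4.18]],[[-0.156,-0.122,-0.076],[0.03,-3.39,4.85]],[[-0.172,-0.135,-0.084],[0.03,-3.74,5.36]],[[-0.18,-0.141,-0.087],[0.03,-3.9,5.58]]]'
python3 - <<'E'
from h import *
log()
s=r.sense();p,d=r.capture('wrist');np.savez('w7.npz',p=p,d=d,tcp=s['tcp_pos'],R=s['ee_rot'])
z=s['ee_rot'][:,2]; print('tilt',np.degrees(np.arccos(-z[2])),'head',np.degrees(np.arctan2(z[1],z[0])),'x',s['ee_rot'][:,0])
im=p.copy()
for a in np.linspace(0,6.28,40):
    for P in (ch([.012*np.cos(a),.012*np.sin(a),.048]),):
        u=proj('wrist',[P],s)[0].round().astype(int); im[u[1],u[0]]=(0,0,255)
cv2.imwrite('pics/w7.png',im)
p,d=r.capture('side');cv2.imwrite('pics/sd7.png',p)
E
```

```text
time_s: 17.48
tcp_pos: [0.4934, -0.1508, 0.1072]
ee_rot: [[-0.219, 0.801, 0.557], [0.976, 0.18, 0.125], [0.0, 0.571, -0.821]]
wrist_force: [0.1, 0.0, -0.9]
gripper_width: 0.327
t 17.48 j [-11.5  10.8 -30.5 -40.6 -21.  -31.1] p [ 0.4934 -0.1508  0.1072] F [ 0.1  0.  -0.9] g 28.4
tilt 34.82118404624084 head 12.671914726550037 x [-0.2191  0.9757  0.0002]
```

View pics/w7.png

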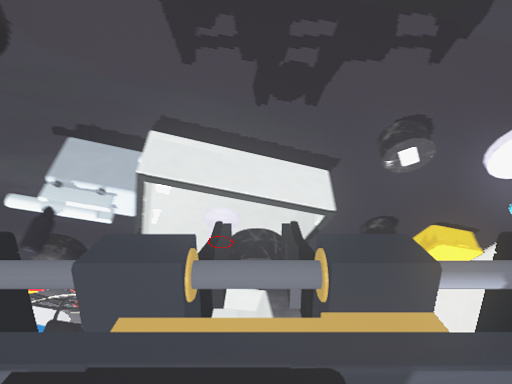

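View pics/sd7.png

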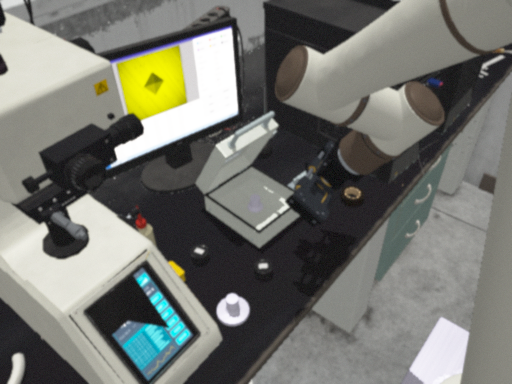

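Run:
```python
import cv2
im=cv2.imread('pics/w7.png'); cv2.imwrite('pics/w7c.png',cv2.resize(im[170:270,130:350],None,fx=3.6,fy=3.6,interpolation=cv2.INTER_NEAREST))
```

```text
(no output)
```

View pics/w7c.png

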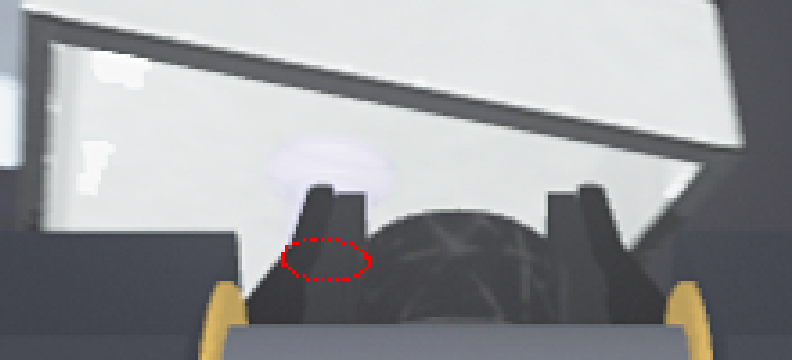

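Run:
```python
from h import *
f=np.load('w7.npz'); s={'tcp_pos':f['tcp'],'ee_rot':f['R']}; p=f['p'].astype(int)
print('pred foot c',proj('wrist',[ch([0,0,.017])],s), 'rim front corners',proj('wrist',[ch([-.09,-.08,.052]),ch([-.09,.08,.052])],s))
X,us,vs=cloud('wrist',f['d']>0,f['d'],s)
Q=(X-C)@Ro.from_euler('z',YAW,degrees=True).as_matrix()
m=(abs(Q[:,0])<.06)&(abs(Q[:,1])<.06)&(Q[:,2]<.045)&(Q[:,2]>.005)
c=p[vs,us]; pur=(c[:,0]-c[:,1]>6)
print('floor z',np.median(Q[m&~pur][:,2]))
A=Q[m&pur]; print(len(A),A.min(0),A.max(0),np.median(A,0))
A2=A[A[:,2]<.024];print(cv2.minEnclosingCircle((A2[:,:2]*1000).astype(np.float32)))
im=np.zeros(f['d'].shape,np.uint8); im[vs[m&pur],us[m&pur]]=255; cv2.imwrite('pics/m7.png',cv2.resize(im[170:270,130:350],None,fx=3.6,fy=3.6))
# rim
m=(Q[:,2]>.045)&(Q[:,2]<.058)&(Q[:,0]<-.05)&(Q[:,0]>-.12)&(abs(Q[:,1])<.1); B=Q[m]; print('rim',len(B),np.percentile(B,[1,99],axis=0))
# side cam
f=np.load('sd3.npz'); X,us,vs=cloud('side',f['d']>0,f['d']); Q=(X-C)@Ro.from_euler('z',YAW,degrees=True).as_matrix()
m=(np.hypot(Q[:,0],Q[:,1])<.03)&(Q[:,2]>.040)&(Q[:,2]<.056); B=Q[m]; print('side post',len(B),B.min(0),B.max(0),np.median(B,0))
m=(abs(Q[:,1])<.09)&(abs(Q[:,0])<.11)&(Q[:,2]>.044)&(Q[:,2]<.056);B=Q[m];print('side rim',np.percentile(B,[0.5,99.5],axis=0))
```

```text
pred foot c [[221.9398 215.7709]] rim front corners [[136.1127 170.7611]
 [337.0118 209.9869]]
floor z 0.017782545587623554
581 [-0.0192 -0.0193  0.017 ] [0.0522 0.0178 0.0438] [-0.0104 -0.0048  0.0235]
((16.47142219543457, -0.9304307699203491), 35.934043884277344)
rim 3943 [[-0.0906 -0.0986  0.0452]
 [-0.0512  0.0795  0.0553]]
side post 73 [-0.014  -0.0092  0.0403] [0.0109 0.0158 0.0486] [-0.0032  0.0046  0.0451]
side rim [[-0.0926 -0.088   0.0441]
 [ 0.0905  0.0848  0.0557]]
```

View pics/m7.png

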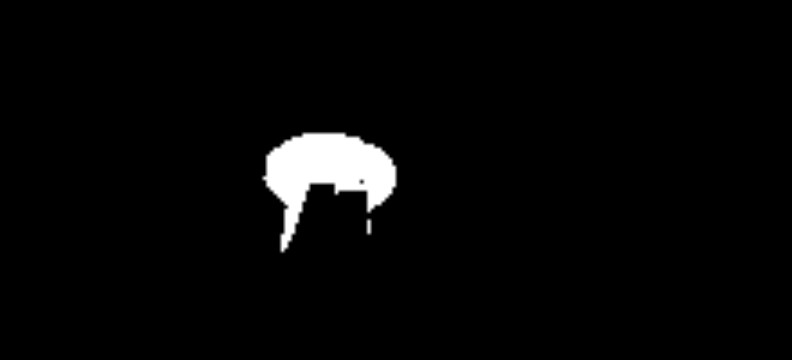

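```bash
python3 -c "
from h import *
R=tool(0,35,13); d,w=rel(ch([0,0,.066])+.019*R[:,2],R)
for a in (.04,.12,.23,.36,.5,.64,.77,.88,.96,1): print((a*d).round(4),(a*w).round(2))"
```

```text
shift [-0.0383  0.0701  0.1179] turn [-0.035  0.014 -0.036] | rows needed >= 3.4
[-0.0015  0.0028  0.0047] [-0.  0. -0.]
[-0.0046  0.0084  0.0141] [-0.  0. -0.]
[-0.0088  0.0161  0.0271] [-0.01  0.   -0.01]
[-0.0138  0.0252  0.0424] [-0.01  0.01 -0.01]
[-0.0191  0.035   0.059 ] [-0.02  0.01 -0.02]
[-0.0245  0.0448  0.0755] [-0.02  0.01 -0.02]
[-0.0295  0.0539  0.0908] [-0.03  0.01 -0.03]
[-0.0337  0.0617  0.1038] [-0.03  0.01 -0.03]
[-0.0368  0.0673  0.1132] [-0.03  0.01 -0.03]
[-0.0383  0.0701  0.1179] [-0.03  0.01 -0.04]
```

```bash
python3 -m jog '[[[-0.0015,0.003,0.005],[0,0,0]],[[-0.0045,0.0085,0.014],[0,0,0]],[[-0.009,0.016,0.027],[-0.01,0,-0.01]],[[-0.014,0.025,0.042],[-0.01,0,-0.01]],[[-0.019,0.035,0.059],[-0.02,0.01,-0.02]],[[-0.0245,0.045,0.0755],[-0.02,0.01,-0.02]],[[-0.0295,0.054,0.091],[-0.03,0.01,-0.03]],[[-0.0337,0.0617,0.104],[-0.03,0.01,-0.03]],[[-0.0368,0.0673,0.113],[-0.03,0.01,-0.03]],[[-0.0383,0.07,0.118],[-0.03,0.01,-0.04]]]'
python3 - <<'E'
from h import *
log()
s=r.sense()
R=tool(0,35,13); rel(ch([0,0,.0575])+.019*R[:,2],R)
for n in('side','scene'):
    p,d=r.capture(n);cv2.imwrite(f'pics/{n}8.png',cv2.resize(p[100:260,180:360],None,fx=4,fy=3.6,interpolation=cv2.INTER_CUBIC))
E
```

```text
time_s: 18.42
tcp_pos: [0.6261, -0.1568, 0.0505]
ee_rot: [[-0.229, 0.797, 0.559], [0.973, 0.188, 0.13], [-0.001, 0.574, -0.819]]
wrist_force: [-0.4, 0.5, -0.8]
gripper_width: 0.329
t 18.42 j [ -9.8  25.9 -17.  -43.1 -19.1 -29.3] p [ 0.6261 -0.1568  0.0505] F [-0.4  0.5 -0.8] g 28.6
shift [-0.0016 -0.0071  0.0055] turn [ 0.008 -0.015  0.047] | rows needed >= 0.2
```

View pics/side8.png

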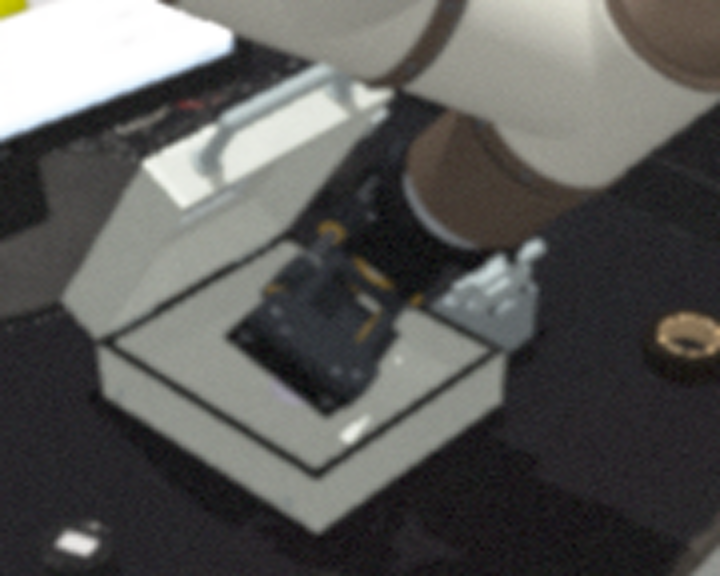

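View pics/scene8.png

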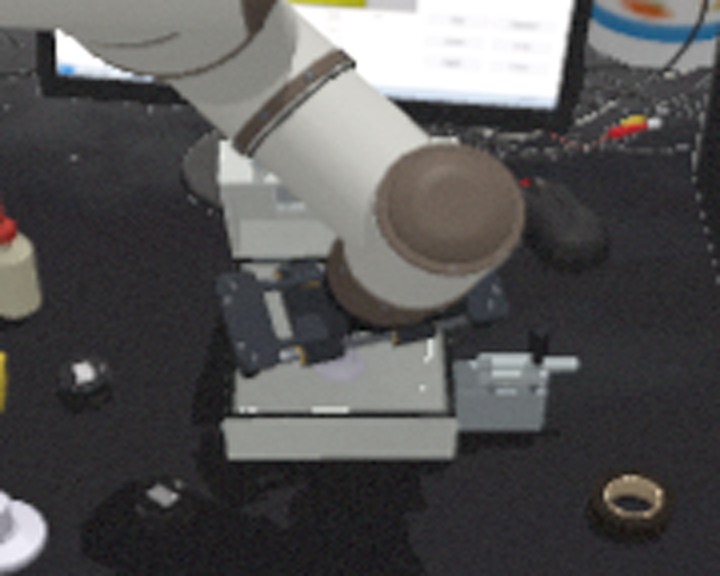

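```bash
python3 -c "
from h import *
print(ch([0,0,.0575]),r.sense()['tcp_pos']-.019*r.sense()['ee_rot'][:,2])
R=tool(0,35,13); rel(ch([0,0,.0575])+.019*R[:,2],R)"
python3 -m jog '[[[0,-0.0007,0.0005],[0,0,0]],[[-0.0005,-0.0015,0.001],[0,0,0]],[[-0.001,-0.002,0.0016],[0,0,0]],[[-0.001,-0.003,0.0023],[0,0,0]],[[-0.0015,-0.004,0.003],[0,0,0]],[[-0.0015,-0.005,0.0038],[0,0,0]],[[-0.0015,-0.006,0.0045],[0,0,0]],[[-0.0015,-0.0065,0.005],[0,0,0]],[[-0.0015,-0.007,0.0055],[0,0,0]],[[-0.0015,-0.007,0.0055],[0,0,0]]]'
python3 -c "
from h import *
log()
print(r.sense()['tcp_pos']-.019*r.sense()['ee_rot'][:,2])
R=tool(0,35,13); rel(ch([0,0,.0565])+.019*R[:,2],R)"
```

```text
[ 0.6132 -0.1615  0.0575] [ 0.6144 -0.1595  0.0663]
shift [-0.0017 -0.0064  0.0063] turn [ 0.005 -0.014  0.041] | rows needed >= 0.2
time_s: 19.35
tcp_pos: [0.6222, -0.1599, 0.043]
ee_rot: [[-0.227, 0.797, 0.56], [0.974, 0.187, 0.129], [-0.001, 0.574, -0.819]]
wrist_force: [0.9, 0.2, -0.2]
gripper_width: 0.326
t 19.35 j [-10.6  26.5 -17.1 -45.  -19.  -26.8] p [ 0.6222 -0.1599  0.043 ] F [ 0.9  0.2 -0.2] g 28.3
[ 0.6116 -0.1623  0.0585]
shift [0.0004 0.0002 0.0026] turn [ 0.012 -0.002  0.03 ] | rows needed >= 0.1
```

```bash
python3 -m jog '[[[0,0,0.0005],[0,0,0]],[[0,0,0.001],[0,0,0]],[[0,0,0.0014],[0,0,0]],[[0,-0.0003,0.0018],[0,0,0]],[[0,-0.0003,0.0022],[0,0,0]],[[0,-0.0003,0.0022],[0,0,0]],[[0,-0.0003,0.0022],[0,0,0]],[[0,-0.0003,0.0022],[0,0,0]],[[0,-0.0003,0.0022],[0,0,0]],[[0,-0.0003,0.0022],[0,0,0]]]'
python3 -c "
from h import *
log()
print(r.sense()['tcp_pos']-.019*r.sense()['ee_rot'][:,2])
for i in range(3):
  r.capture('wrist'); s=r.sense(); print(s['tcp_pos']-.019*s['ee_rot'][:,2], s['wrist_force'])"
```

```text
time_s: 20.18
tcp_pos: [0.6234, -0.1596, 0.0413]
ee_rot: [[-0.227, 0.797, 0.56], [0.974, 0.187, 0.129], [-0.002, 0.575, -0.818]]
wrist_force: [-0.0, 0.5, -0.4]
gripper_width: 0.329
t 20.18 j [-10.6  26.7 -16.9 -45.2 -18.9 -26.5] p [ 0.6234 -0.1596  0.0413] F [-0.   0.5 -0.4] g 28.6
[ 0.6128 -0.1621  0.0568]
[ 0.6128 -0.1621  0.0568] [-0.4738  0.6724 -0.4831]
[ 0.6128 -0.1621  0.0568] [ 0.2407 -0.0297 -0.1199]
[ 0.6127 -0.1621  0.0568] [-0.5994  0.9428 -0.7292]
```

```bash
python3 -m jog '[[[0,-0.0003,0.0003],[0,0,0]],[[0,-0.0004,0.0006],[0,0,0]],[[0,-0.0004,0.0006],[0,0,0]],[[0,-0.0004,0.0006],[0,0,0]],[[0,-0.0004,0.0006],[0,0,0]],[[0,-0.0004,0.0006],[0,0,0]],[[0,-0.0004,0.0006],[0,0,0]],[[0,-0.0004,0.0006],[0,0,0]],[[0,-0.0004,0.0006],[0,0,0]],[[0,-0.0004,0.0006],[0,0,0]]]'
python3 -c "
from h import *
log()
for i in range(3):
  r.capture('wrist'); s=r.sense(); print(s['tcp_pos']-.019*s['ee_rot'][:,2], s['wrist_force'])"
```

```text
time_s: 21.17
tcp_pos: [0.6235, -0.1596, 0.0412]
ee_rot: [[-0.227, 0.796, 0.561], [0.974, 0.187, 0.129], [-0.002, 0.575, -0.818]]
wrist_force: [-3.6, -0.0, 6.4]
gripper_width: 0.33
t 21.17 j [-10.7  26.7 -16.9 -45.4 -18.9 -26.3] p [ 0.6235 -0.1596  0.0412] F [-3.6 -0.   6.4] g 28.7
[ 0.6128 -0.1621  0.0567] [-3.046   1.0036  5.6465]
[ 0.6128 -0.1621  0.0568] [-1.4741  1.0227  4.7476]
[ 0.6128 -0.1621  0.0568] [-2.2678  0.7003  6.1313]
```

```bash
python3 -m jog '[[[0,0,0],[0,0,0]],[[0,0,0],[0,0,0]],[[0,0,0],[0,0,0]],[[0,0,0],[0,0,0]],[[0,0,0],[0,0,0]],[[0,0,0],[0,0,0]],[[0,0,0],[0,0,0]],[[0,0,0],[0,0,0]],[[0,0,0],[0,0,0]],[[0,0,0],[0,0,0]]]' 0.046
python3 -c "
from h import *
log()
p,d=r.capture('wrist');cv2.imwrite('pics/w9.png',p)"
```

```text
time_s: 22.15
tcp_pos: [0.6234, -0.1596, 0.0405]
ee_rot: [[-0.227, 0.797, 0.56], [0.974, 0.187, 0.129], [-0.002, 0.575, -0.818]]
wrist_force: [0.7, -0.2, 0.3]
gripper_width: 0.526
t 22.15 j [-10.7  26.8 -16.9 -45.4 -18.9 -26.4] p [ 0.6234 -0.1596  0.0405] F [ 0.7 -0.2  0.3] g 45.8
```

View pics/w9.png

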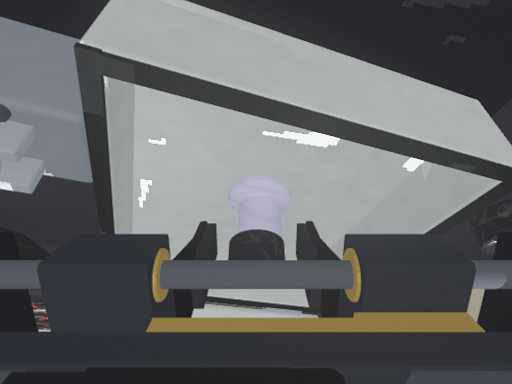

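```bash
python3 -m jog '[[[0,0,-0.002],[0,0,0]],[[0,0,-0.007],[0,0,0]],[[0,0,-0.015],[0,0,0]],[[0,0,-0.025],[0,0,0]],[[0,0,-0.036],[0,0,0]],[[0,0,-0.048],[0,0,0]],[[0,0,-0.06],[0,0,0]],[[0,-0.01,-0.075],[0,0,0]],[[0,-0.03,-0.09],[0,0,0]],[[0,-0.05,-0.10],[0,0,0]]]'
python3 - <<'E'
from h import *
log()
s=r.sense();p,d=r.capture('wrist');cv2.imwrite('pics/w10.png',p);np.savez('w10.npz',p=p,d=d,tcp=s['tcp_pos'],R=s['ee_rot'])
X,us,vs=cloud('wrist',d>0,d,s)
Q=(X-C)@Ro.from_euler('z',YAW,degrees=True).as_matrix()
m=(np.hypot(Q[:,0],Q[:,1])<.03)&(Q[:,2]>.05)
B=Q[m]; print(len(B)); 
if len(B): print(B.min(0),B.max(0)); T=B[B[:,2]>.063];print(len(T)); print(cv2.minEnclosingCircle((T[:,:2]*1000).astype(np.float32)),np.median(T[:,2]) ) if len(T)>3 else 0
p,d=r.capture('scene');cv2.imwrite('pics/s10.png',cv2.resize(p[130:260,200:360],None,fx=4.5,fy=4.5,interpolation=cv2.INTER_CUBIC))
X,us,vs=cloud('scene',d>0,d)
Q=(X-C)@Ro.from_euler('z',YAW,degrees=True).as_matrix()
m=(np.hypot(Q[:,0],Q[:,1])<.03)&(Q[:,2]>.05)&(Q[:,2]<.075)
B=Q[m]; print('scene',len(B),B.min(0),B.max(0)) if len(B) else 0
E
```

```text
time_s: 23.03
tcp_pos: [0.5269, -0.1819, 0.0958]
ee_rot: [[-0.229, 0.795, 0.562], [0.973, 0.189, 0.129], [-0.004, 0.577, -0.817]]
wrist_force: [-0.2, 0.1, -0.7]
gripper_width: 0.529
t 23.03 j [-15.9  15.7 -24.9 -43.7 -23.8 -24.2] p [ 0.5269 -0.1819  0.0958] F [-0.2  0.1 -0.7] g 46.1
832
[-0.0156 -0.0156  0.0501] [0.008  0.0136 0.0676]
411
((-1.1073309183120728, -0.8584914803504944), 14.705450057983398) 0.06662864930986051
scene 17 [ 0.0011 -0.0123  0.0622] [0.0169 0.0135 0.0699]
```

View pics/w10.png

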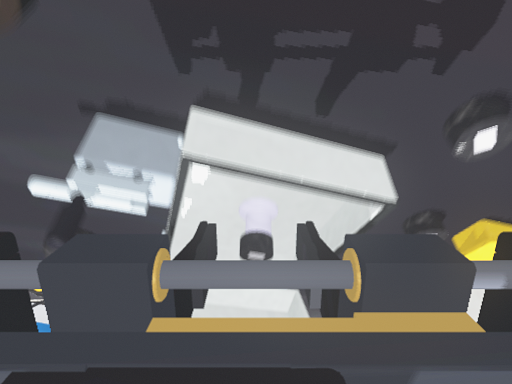

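View pics/s10.png

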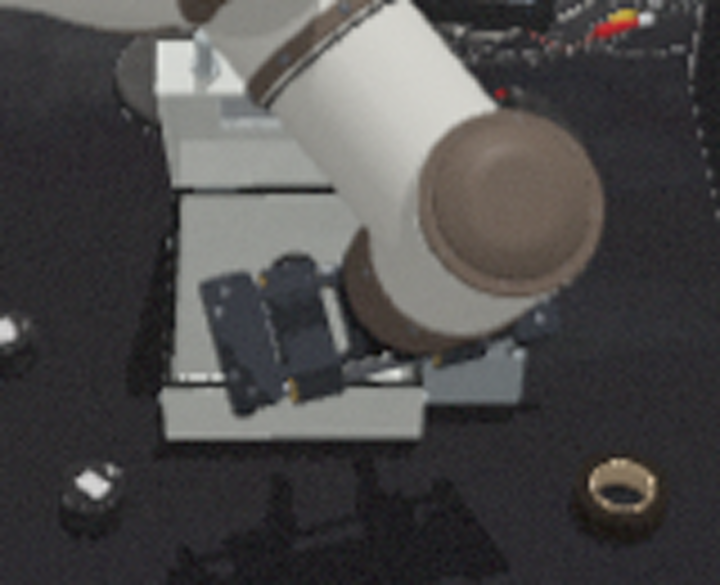

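```bash
cat > s5.py <<'E'
from ik import *
from scipy.spatial.transform import Slerp
s=r.sense(); q=np.array(s['joints'][:5]); R0=s['ee_rot'];p0=s['tcp_pos']
M=np.array([.44,-.17,.27]); RM=tool(0,15,8)
E=ch([-.005,0,.33]); RE=tool(175)
for (pa,Ra,pb,Rb) in ((p0,R0,M,RM),(M,RM,E,RE)):
    rv=(Ro.from_matrix(Ra.T@Rb)).as_rotvec()
    print('d',Ra.T@(pb-pa),'w',np.degrees(rv)/5)
    for k in range(0,11):
        a=k/10; R=Ra@Ro.from_rotvec(a*rv).as_matrix(); p=pa+(pb-pa)*a
        S=ik(p,R[:,2],[q]+[q+d for d in ([5,0,0,10,-5],[0,0,0,-10,-10],[0,0,0,10,-10])])
        if not S: print(k,'none');continue
        q=min(S,key=lambda s:abs(s-q).max())
        if k%2==0: print(k,q.round(1))
E
python3 s5.py
```

```text
d [ 0.0309  0.036  -0.1895] w [ 4.008  -0.4204  0.9131]
0 [-15.9  15.8 -24.9 -43.4 -23.7]
2 [-11.2  10.9 -27.6 -28.6 -25.3]
4 [ -8.1   6.6 -28.8 -17.6 -30.1]
6 [ -6.2   3.  -28.  -10.6 -37.3]
8 [ -4.7   0.2 -25.8  -6.3 -45.7]
10 [ -3.4  -1.9 -22.7  -3.6 -54.6]
d [-0.0146  0.1776 -0.0145] w [  2.5333   2.0151 -15.3063]
0 [ -3.4  -1.9 -22.7  -3.6 -54.6]
2 [ -3.7   2.6 -15.5  -4.7 -60.3]
4 [ -3.3   7.   -8.5  -4.6 -66.2]
6 [ -2.5  11.3  -1.6  -3.7 -71.9]
8 [ -1.4  15.5   5.3  -2.1 -77.3]
10 [ -0.1  19.7  12.1   0.  -82.4]
```

```bash
python3 -m jog '[[[0.001,0.001,-0.007],[0.15,0,0.03]],[[0.003,0.004,-0.02],[0.42,-0.04,0.1]],[[0.006,0.008,-0.04],[0.85,-0.09,0.2]],[[0.01,0.012,-0.063],[1.35,-0.14,0.3]],[[0.015,0.017,-0.09],[1.9,-0.2,0.43]],[[0.019,0.022,-0.117],[2.5,-0.26,0.57]],[[0.023,0.027,-0.143],[3.05,-0.32,0.7]],[[0.027,0.031,-0.166],[3.5,-0.37,0.8]],[[0.03,0.035,-0.182],[3.85,-0.4,0.88]],[[0.031,0.036,-0.19],[4.0,-0.42,0.91]]]'
python3 -c "
from h import *
log(); rel(ch([-.005,0,.33]),tool(175))
p,d=r.capture('scene');cv2.imwrite('pics/s11.png',cv2.resize(p[110:260,200:360],None,fx=4.5,fy=4,interpolation=cv2.INTER_CUBIC))"
```

```text
time_s: 23.97
tcp_pos: [0.4435, -0.1697, 0.2739]
ee_rot: [[-0.142, 0.954, 0.263], [0.99, 0.138, 0.034], [-0.004, 0.265, -0.964]]
wrist_force: [1.0, 0.2, -0.3]
gripper_width: 0.527
t 23.97 j [ -3.2  -2.  -22.4  -3.4 -54.5 -77. ] p [ 0.4435 -0.1697  0.2739] F [ 1.   0.2 -0.3] g 45.9
shift [-0.0151  0.1733 -0.0106] turn [  2.563   2.1   -15.264] | rows needed >= 10.9
```

View pics/s11.png

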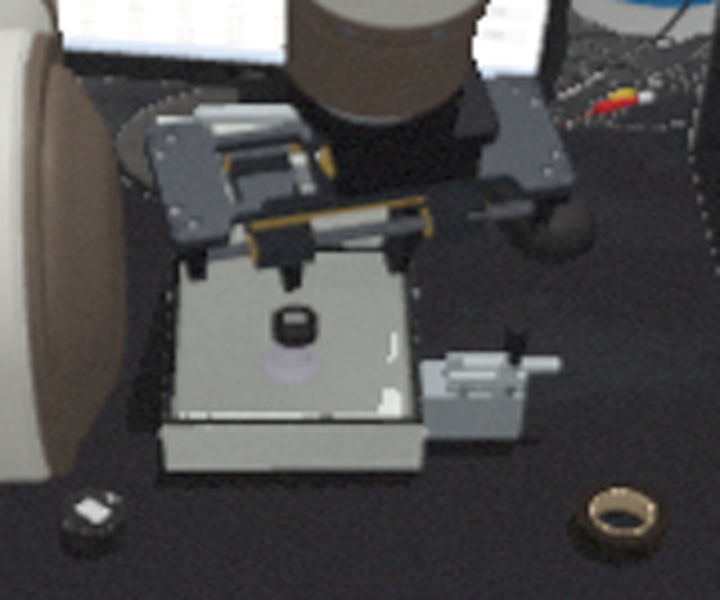

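```bash
python3 -m jog '[[[0,0.005,-0.01],[0.2,0.16,-1.4]],[[-0.001,0.018,-0.014],[0.44,0.36,-2.8]],[[-0.003,0.036,-0.016],[0.68,0.56,-4.2]],[[-0.005,0.058,-0.016],[0.92,0.75,-5.6]],[[-0.007,0.082,-0.015],[1.17,0.95,-7.0]],[[-0.009,0.107,-0.014],[1.4,1.15,-8.4]],[[-0.011,0.131,-0.013],[1.64,1.35,-9.8]],[[-0.013,0.152,-0.012],[1.88,1.54,-11.2]],[[-0.014,0.167,-0.011],[2.12,1.73,-12.6]],[[-0.015,0.173,-0.011],[2.35,1.92,-14.0]]]' 0.032
python3 -c "
from h import *
log(); rel(ch([-.005,0,.30]),tool(175))"
```

```text
time_s: 24.85
tcp_pos: [0.6094, -0.161, 0.3244]
ee_rot: [[-0.981, 0.192, 0.012], [0.192, 0.981, 0.017], [-0.008, 0.019, -1.0]]
wrist_force: [0.3, -1.5, 0.1]
gripper_width: 0.367
t 24.85 j [ -0.6  19.7  11.7  -1.  -81.3 -10.3] p [ 0.6094 -0.161   0.3244] F [ 0.3 -1.5  0.1] g 32.0
shift [ 0.0013 -0.0007  0.0244] turn [ 0.214  0.104 -1.215] | rows needed >= 0.9
```

```bash
python3 -m jog '[[[0,0,0.002],[0.07,0.03,-0.4]],[[0,0,0.007],[0.14,0.07,-0.8]],[[0.001,-0.0005,0.012],[0.21,0.1,-1.2]],[[0.001,-0.0005,0.018],[0.21,0.1,-1.2]],[[0.001,-0.0005,0.022],[0.21,0.1,-1.2]],[[0.001,-0.0005,0.024],[0.21,0.1,-1.2]],[[0.001,-0.0005,0.024],[0.21,0.1,-1.2]],[[0.001,-0.0005,0.024],[0.21,0.1,-1.2]],[[0.001,-0.0005,0.024],[0.21,0.1,-1.2]],[[0.001,-0.0005,0.024],[0.21,0.1,-1.2]]]'
python3 - <<'E'
from h import *
log(); rel(ch([-.005,0,.238]),tool(175))
s=r.sense();p,d=r.capture('wrist');cv2.imwrite('pics/w12.png',p)
X,us,vs=cloud('wrist',d>0,d,s)
Q=(X-C)@Ro.from_euler('z',YAW,degrees=True).as_matrix()
m=(abs(Q[:,0])<.05)&(abs(Q[:,1])<.08)&(Q[:,2]>.235)&(Q[:,2]<.275); B=Q[m]
print(len(B))
for y0 in np.arange(-.06,.06,.01):
    a=B[abs(B[:,1]-y0)<.005]
    if len(a)>3: print(round(y0,2),len(a),np.percentile(a[:,0],[2,50,98]),np.percentile(a[:,2],[5,50,95]))
E
```

```text
time_s: 25.68
tcp_pos: [0.6068, -0.161, 0.3018]
ee_rot: [[-0.996, 0.094, 0.002], [0.094, 0.996, 0.002], [-0.002, 0.002, -1.0]]
wrist_force: [0.9, -0.1, -0.7]
gripper_width: 0.366
t 25.68 j [ -0.2  20.    8.6  -0.1 -78.5  -5.2] p [ 0.6068 -0.161   0.3018] F [ 0.9 -0.1 -0.7] g 31.9
shift [-0.0013 -0.      0.0638] turn [ 0.02   0.026 -0.082] | rows needed >= 1.5
2325
-0.06 6 [-0.0068 -0.0051 -0.0035] [0.2566 0.2569 0.2577]
-0.05 448 [-0.0102 -0.0008  0.0119] [0.2373 0.2581 0.2622]
-0.04 251 [-0.0109 -0.0054  0.0008] [0.2577 0.2609 0.2627]
-0.03 241 [-0.0109 -0.0053  0.0003] [0.258  0.2611 0.2626]
-0.02 233 [-0.0108 -0.0052  0.0004] [0.2581 0.2611 0.2626]
-0.01 229 [-0.0109 -0.0052  0.0006] [0.2577 0.2611 0.2624]
0.0 212 [-0.0108 -0.0051  0.    ] [0.2583 0.261  0.2626]
0.01 205 [-0.0108 -0.0057  0.0001] [0.2582 0.2611 0.2625]
0.02 196 [-0.0108 -0.0056  0.0003] [0.2581 0.2611 0.2625]
0.03 196 [-0.0108 -0.0052  0.0005] [0.2579 0.2609 0.2624]
0.04 39 [-0.0108 -0.0048  0.0015] [0.2573 0.2602 0.2621]
0.05 69 [0.002  0.0069 0.012 ] [0.2353 0.2387 0.2441]
```

View pics/w12.png

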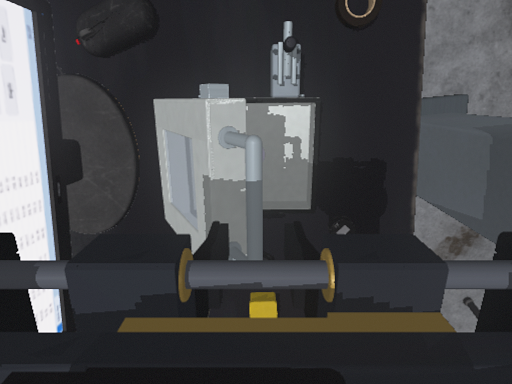

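```bash
python3 -m jog '[[[-0.0005,0,0.004],[0,0,0]],[[-0.001,0,0.012],[0,0,-0.05]],[[-0.001,0,0.022],[0,0,-0.08]],[[-0.001,0,0.033],[0,0,-0.08]],[[-0.001,0,0.043],[0,0,-0.08]],[[-0.001,0,0.051],[0,0,-0.08]],[[-0.001,0,0.057],[0,0,-0.08]],[[-0.001,0,0.061],[0,0,-0.08]],[[-0.001,0,0.063],[0,0,-0.08]],[[-0.001,0,0.063],[0,0,-0.08]]]'
python3 -m jog '[[[0,0,0],[0,0,0]],[[0,0,0],[0,0,0]],[[0,0,0],[0,0,0]],[[0,0,0],[0,0,0]],[[0,0,0],[0,0,0]],[[0,0,0],[0,0,0]],[[0,0,0],[0,0,0]],[[0,0,0],[0,0,0]],[[0,0,0],[0,0,0]],[[0,0,0],[0,0,0]]]' 0
python3 -c "
from h import *
import math
log()
s=r.sense(); R=s['ee_rot']
v0=np.array([-.222,.018])
def pos(a): return np.array([v0[0]*math.cos(a)+v0[1]*math.sin(a),-v0[0]*math.sin(a)+v0[1]*math.cos(a)])
a0=1.05
for k in range(0,21):
    a=a0*(1-k/20); w=pos(a)-pos(a0)
    dw=Ro.from_euler('z',YAW,degrees=True).apply([w[0],0,w[1]])
    print(k,(R.T@dw).round(4), (R.T@dw - (R.T@Ro.from_euler('z',YAW,degrees=True).apply([(pos(a0/2)-pos(a0))[0],0,(pos(a0/2)-pos(a0))[1]]))).round(4) if k>10 else '')
"
```

```text
time_s: 26.57
tcp_pos: [0.6077, -0.1609, 0.2379]
ee_rot: [[-0.996, 0.087, 0.001], [0.087, 0.996, 0.002], [-0.001, 0.002, -1.0]]
wrist_force: [0.3, 0.4, -0.2]
gripper_width: 0.371
time_s: 27.4
tcp_pos: [0.6081, -0.161, 0.2387]
ee_rot: [[-0.996, 0.087, 0.003], [0.087, 0.996, 0.001], [-0.002, 0.002, -1.0]]
wrist_force: [1.4, -0.1, 0.8]
gripper_width: 0.128
t 27.4 j [ -0.1  21.8   2.5  -0.1 -70.5  -4.8] p [ 0.6081 -0.161   0.2387] F [ 1.4 -0.1  0.8] g 11.2
0 [0. 0. 0.] 
1 [ 0.0105 -0.      0.0052] 
2 [ 0.0206 -0.      0.011 ] 
3 [ 0.0305 -0.      0.0173] 
4 [ 0.04   -0.      0.0241] 
5 [ 0.0491 -0.      0.0314] 
6 [ 0.0579 -0.      0.0392] 
7 [ 0.0662 -0.0001  0.0474] 
8 [ 0.0741 -0.0001  0.056 ] 
9 [ 0.0815 -0.0001  0.065 ] 
10 [ 0.0884 -0.0001  0.0745] 
11 [ 0.0948 -0.0001  0.0842] [ 0.0064 -0.      0.0098]
12 [ 0.1008 -0.0001  0.0943] [ 0.0123 -0.      0.0199]
13 [ 0.1061 -0.0001  0.1047] [ 0.0177 -0.      0.0302]
14 [ 0.1109 -0.0002  0.1154] [ 0.0225 -0.0001  0.0409]
15 [ 0.1152 -0.0002  0.1262] [ 0.0268 -0.0001  0.0518]
16 [ 0.1189 -0.0002  0.1373] [ 0.0304 -0.0001  0.0629]
17 [ 0.122  -0.0002  0.1486] [ 0.0335 -0.0001  0.0742]
18 [ 0.1244 -0.0002  0.16  ] [ 0.036  -0.0001  0.0856]
19 [ 0.1263 -0.0002  0.1716] [ 0.0379 -0.0001  0.0971]
20 [ 0.1276 -0.0003  0.1832] [ 0.0392 -0.0002  0.1087]
```

```bash
python3 -m jog '[[[0.0105,0,0.0052],[0,0,0]],[[0.0206,0,0.011],[0,0,0]],[[0.0305,0,0.0173],[0,0,0]],[[0.04,0,0.0241],[0,0,0]],[[0.0491,0,0.0314],[0,0,0]],[[0.0579,0,0.0392],[0,0,0]],[[0.0662,0,0.0474],[0,0,0]],[[0.0741,0,0.056],[0,0,0]],[[0.0815,0,0.065],[0,0,0]],[[0.0884,0,0.0745],[0,0,0]]]'
python3 -m jog '[[[0.0032,0,0.0049],[0,0,0]],[[0.0064,0,0.0098],[0,0,0]],[[0.0094,0,0.0148],[0,0,0]],[[0.0123,0,0.0199],[0,0,0]],[[0.015,0,0.025],[0,0,0]],[[0.0177,0,0.0302],[0,0,0]],[[0.0201,0,0.0355],[0,0,0]],[[0.0225,0,0.0409],[0,0,0]],[[0.0268,0,0.0518],[0,0,0]],[[0.0304,0,0.0629],[0,0,0]]]'
python3 -c "
from h import *
log()
s=r.sense(); H=ch([.09,0,.053]); b=s['tcp_pos']+s['ee_rot']@[0,0,-.019]-H
v=Ro.from_euler('z',-YAW,degrees=True).apply(b); print(v, 'angle',np.degrees(np.arctan2(v[2],-v[0]))-4.6, np.hypot(v[0],v[2]))"
```

```text
time_s: 28.23
tcp_pos: [0.5211, -0.153, 0.1644]
ee_rot: [[-0.996, 0.087, 0.006], [0.087, 0.996, 0.001], [-0.006, 0.002, -1.0]]
wrist_force: [2.4, 0.6, 0.9]
gripper_width: 0.124
time_s: 29.07
tcp_pos: [0.4905, -0.1504, 0.1007]
ee_rot: [[-0.996, 0.087, 0.004], [0.087, 0.996, 0.001], [-0.004, 0.002, -1.0]]
wrist_force: [5.1, 1.3, 0.7]
gripper_width: 0.126
t 29.07 j [  1.1  18.5 -24.7  -0.1 -46.5  -6. ] p [ 0.4905 -0.1504  0.1007] F [5.1 1.3 0.7] g 10.9
[-0.2133  0.0004  0.0667] angle 12.75903829168878 0.2234967394372502
```

```bash
python3 -m jog '[[[0.0016,0,0.0056],[0,0,0]],[[0.0031,0,0.0113],[0,0,0]],[[0.0044,0,0.017],[0,0,0]],[[0.0056,0,0.0227],[0,0,0]],[[0.0066,0,0.0285],[0,0,0]],[[0.0075,0,0.0342],[0,0,0]],[[0.0082,0,0.04],[0,0,0]],[[0.0086,0,0.044],[0,0,0]],[[0.0088,0,0.046],[0,0,0]],[[0.0088,0,0.048],[0,0,0]]]'
python3 -m jog '[[[0,0,0.001],[0,0,0]],[[0,0,0.001],[0,0,0]],[[0,0,0.001],[0,0,0]],[[0,0,0.001],[0,0,0]],[[0,0,0.001],[0,0,0]],[[0,0,0.001],[0,0,0]],[[0,0,0.001],[0,0,0]],[[0,0,0.001],[0,0,0]],[[0,0,0.001],[0,0,0]],[[0,0,0.001],[0,0,0]]]'
cat > lid.py <<'E'
from h import *
log()
s=r.sense(); H=ch([.09,0,.053]); b=s['tcp_pos']+s['ee_rot']@[0,0,-.019]-H
v=Ro.from_euler('z',-YAW,degrees=True).apply(b); print(v, 'angle',np.degrees(np.arctan2(v[2],-v[0]))-4.6, np.hypot(v[0],v[2]))
p,d=r.capture('side');cv2.imwrite('pics/sd13.png',cv2.resize(p[130:260,180:340],None,fx=4.5,fy=4.5,interpolation=cv2.INTER_CUBIC))
E
python3 lid.py
```

```text
time_s: 29.9
tcp_pos: [0.4827, -0.1498, 0.0571]
ee_rot: [[-0.996, 0.084, 0.004], [0.084, 0.996, -0.0], [-0.004, -0.0, -1.0]]
wrist_force: [-7.3, 7.7, 41.8]
gripper_width: 0.124
time_s: 30.73
tcp_pos: [0.4827, -0.1498, 0.0572]
ee_rot: [[-0.996, 0.084, 0.006], [0.084, 0.996, -0.0], [-0.006, 0.0, -1.0]]
wrist_force: [-3.6, 6.2, 35.8]
gripper_width: 0.127
t 30.73 j [  1.2  21.4 -28.5   0.  -39.7  -6.1] p [ 0.4827 -0.1498  0.0572] F [-3.6  6.2 35.8] g 11.0
[-0.2212  0.0003  0.0232] angle 1.3950809699485234 0.22237915555175847
```

View pics/sd13.png

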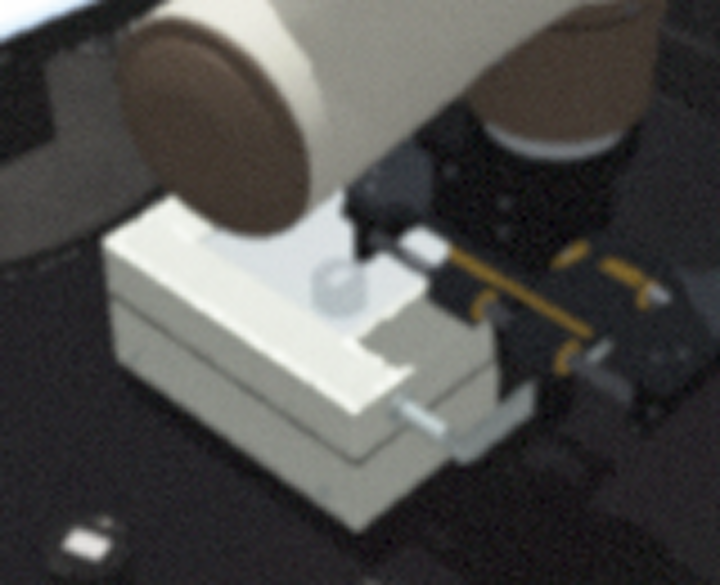

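```bash
python3 -m jog '[[[0,0,0],[0,0,0]],[[0,0,0],[0,0,0]],[[0,0,0],[0,0,0]],[[0,0,0],[0,0,0]],[[0,0,-0.005],[0,0,0]],[[0,0,-0.02],[0,0,0]],[[0,0,-0.045],[0,0,0]],[[0,0,-0.075],[0,0,0]],[[0,0,-0.1],[0,0,0]],[[0,0,-0.12],[0,0,0]]]' 0.034
python3 - <<'E'
from h import *
log()
s=r.sense();p,d=r.capture('wrist');cv2.imwrite('pics/w14.png',p)
X,us,vs=cloud('wrist',d>0,d,s)
Q=(X-C)@Ro.from_euler('z',YAW,degrees=True).as_matrix()
m=(abs(Q[:,0]+.132)<.012)&(abs(Q[:,1])<.04)&(Q[:,2]>.05)&(Q[:,2]<.12);print('bar',m.sum(),np.median(Q[m],0),'95z',np.percentile(Q[m][:,2],95))
m=(abs(Q[:,0]+.03)<.05)&(abs(Q[:,1])<.07)&(Q[:,2]>.07)&(Q[:,2]<.13);B=Q[m];print('lid',len(B),np.polyfit(B[:,0],B[:,2],1))
m=(abs(Q[:,0]+.045)<.02)&(Q[:,1]<-.1)&(Q[:,1]>-.17)&(Q[:,2]>.085)&(Q[:,2]<.115);B=Q[m];print('knob',len(B),B.min(0),B.max(0))
rel(ch([-.045,-.138,.2]),tool(175))
E
```

```text
time_s: 31.62
tcp_pos: [0.4803, -0.1499, 0.1734]
ee_rot: [[-0.996, 0.087, 0.001], [0.087, 0.996, 0.001], [-0.001, 0.001, -1.0]]
wrist_force: [0.2, -0.3, -0.2]
gripper_width: 0.39
t 31.62 j [  1.1  12.7 -20.6  -0.1 -56.6  -6.1] p [ 0.4803 -0.1499  0.1734] F [ 0.2 -0.3 -0.2] g 33.9
bar 1124 [-0.1317 -0.0018  0.0778] 95z 0.07931962592322941
lid 14973 [-0.018   0.0883]
knob 526 [-0.0519 -0.143   0.085 ] [-0.0373 -0.1292  0.1051]
shift [-0.086  -0.1378 -0.0222] turn [0.006 0.094 0.013] | rows needed >= 3.9
```

View pics/w14.png

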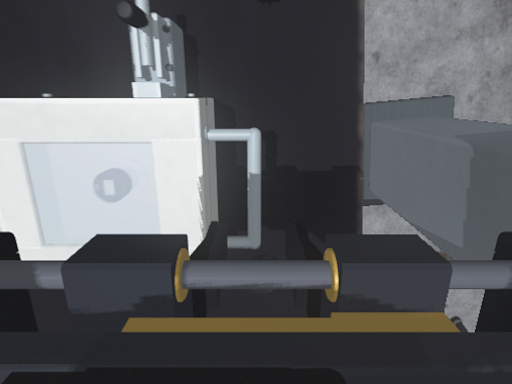

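```bash
python3 -m jog '[[[-0.004,-0.006,-0.002],[0,0.05,0]],[[-0.012,-0.019,-0.006],[0,0.09,0]],[[-0.022,-0.036,-0.01],[0,0.09,0]],[[-0.034,-0.055,-0.014],[0,0.09,0]],[[-0.046,-0.074,-0.018],[0,0.09,0]],[[-0.058,-0.093,-0.02],[0,0.09,0]],[[-0.069,-0.11,-0.022],[0,0.09,0]],[[-0.078,-0.124,-0.022],[0,0.09,0]],[[-0.084,-0.133,-0.022],[0,0.09,0]],[[-0.086,-0.137,-0.022],[0,0.09,0]]]'
python3 - <<'E'
from h import *
log()
s=r.sense();p,d=r.capture('wrist')
X,us,vs=cloud('wrist',d>0,d,s)
Q=(X-C)@Ro.from_euler('z',YAW,degrees=True).as_matrix()
m=(abs(Q[:,0]+.045)<.02)&(Q[:,1]<-.1)&(Q[:,1]>-.17)&(Q[:,2]>.085)&(Q[:,2]<.115);B=Q[m];print('knob',len(B),B.min(0),B.max(0))
rel(ch([-.0446,-.1365,.075]),tool(175))
E
```

```text
time_s: 32.5
tcp_pos: [0.5541, -0.295, 0.1914]
ee_rot: [[-0.996, 0.089, -0.01], [0.089, 0.996, 0.003], [0.01, 0.002, -1.0]]
wrist_force: [-0.4, 0.7, 0.4]
gripper_width: 0.39
t 32.5 j [-13.3  23.9  -1.3  -0.1 -65.5   8.2] p [ 0.5541 -0.295   0.1914] F [-0.4  0.7  0.4] g 33.9
knob 253 [-0.0513 -0.1438  0.0851] [-0.0377 -0.1301  0.1044]
shift [-0.0038  0.0013  0.1166] turn [ 0.026 -0.113 -0.016] | rows needed >= 2.8
```

```bash
python3 -m jog '[[[-0.001,0,0.012],[0,-0.05,0]],[[-0.002,0.001,0.03],[0,-0.1,0]],[[-0.003,0.001,0.05],[0,-0.1,0]],[[-0.003,0.001,0.068],[0,-0.1,0]],[[-0.003,0.001,0.084],[0,-0.1,0]],[[-0.003,0.001,0.097],[0,-0.1,0]],[[-0.003,0.001,0.107],[0,-0.1,0]],[[-0.003,0.001,0.113],[0,-0.1,0]],[[-0.003,0.001,0.116],[0,-0.1,0]],[[-0.003,0.001,0.116],[0,-0.1,0]]]'
python3 -m jog '[[[0,0,0],[0,0,0]],[[0,0,0],[0,0,0]],[[0,0,0],[0,0,0]],[[0,0,0],[0,0,0]],[[0,0,0],[0,0,0]],[[0,0,0],[0,0,0]],[[0,0,0],[0,0,0]],[[0,0,0],[0,0,0]],[[0,0,0],[0,0,0]],[[0,0,0],[0,0,0]]]' 0
python3 -c "
from h import *
log()"
```

```text
time_s: 33.38
tcp_pos: [0.5565, -0.2925, 0.0773]
ee_rot: [[-0.996, 0.087, 0.001], [0.087, 0.996, 0.002], [-0.001, 0.002, -1.0]]
wrist_force: [0.3, -0.3, 0.0]
gripper_width: 0.387
time_s: 34.22
tcp_pos: [0.5575, -0.2929, 0.0783]
ee_rot: [[-0.996, 0.087, 0.004], [0.087, 0.996, 0.001], [-0.004, 0.001, -1.0]]
wrist_force: [1.2, 0.0, 2.3]
gripper_width: 0.149
t 34.22 j [-13.1  29.8  -9.2  -0.1 -50.7   8.2] p [ 0.5575 -0.2929  0.0783] F [1.2 0.  2.3] g 13.0
```

Knob gripped; push it home.

```bash
python3 -m jog '[[[0,0.003,0],[0,0,0]],[[0,0.006,0],[0,0,0]],[[0,0.009,0],[0,0,0]],[[0,0.012,0],[0,0,0]],[[0,0.015,0],[0,0,0]],[[0,0.018,0],[0,0,0]],[[0,0.02,0],[0,0,0]],[[0,0.022,0],[0,0,0]],[[0,0.0235,0],[0,0,0]],[[0,0.0235,0],[0,0,0]]]'
python3 -c "
from h import *
log()"
```

```text
time_s: 35.05
tcp_pos: [0.5594, -0.2707, 0.0782]
ee_rot: [[-0.996, 0.086, 0.004], [0.086, 0.996, -0.001], [-0.004, -0.001, -1.0]]
wrist_force: [2.2, -7.7, 3.4]
gripper_width: 0.149
t 35.05 j [-10.9  29.1 -10.6   0.  -50.1   5.9] p [ 0.5594 -0.2707  0.0782] F [ 2.2 -7.7  3.4] g 13.0
```

```bash
python3 -m jog '[[[0,0,0],[0,0,0]],[[0,0,0],[0,0,0]],[[0,0,0],[0,0,0]],[[0,0,0],[0,0,0]],[[0,0,-0.01],[0,0,0]],[[0,0,-0.03],[0,0,0]],[[0,0,-0.06],[0,0,0]],[[0,0,-0.09],[0,0,0]],[[0,0,-0.11],[0,0,0]],[[0,0,-0.12],[0,0,0]]]' 0.036
python3 -m jog '[[[0.01,0,-0.01],[0,0,0]],[[0.03,0.01,-0.02],[0,0,0]],[[0.05,0.03,-0.03],[0,0,0]],[[0.07,0.05,-0.04],[0,0,0]],[[0.09,0.07,-0.05],[0,0,0]],[[0.1,0.085,-0.06],[0,0,0]],[[0.11,0.1,-0.06],[0,0,0]],[[0.115,0.11,-0.06],[0,0,0]],[[0.115,0.11,-0.06],[0,0,0]],[[0.115,0.11,-0.06],[0,0,0]]]'
python3 - <<'E'
from h import *
log()
s=r.sense();p,d=r.capture('wrist');cv2.imwrite('pics/w15.png',p)
X,us,vs=cloud('wrist',d>0,d,s)
Q=(X-C)@Ro.from_euler('z',YAW,degrees=True).as_matrix()
m=(abs(Q[:,0]+.132)<.012)&(abs(Q[:,1])<.04)&(Q[:,2]>.05)&(Q[:,2]<.12);print('bar',m.sum(),np.median(Q[m],0))
m=(abs(Q[:,0]+.045)<.02)&(Q[:,1]<-.1)&(Q[:,1]>-.17)&(Q[:,2]>.09)&(Q[:,2]<.115);B=Q[m];print('knob',len(B),B.min(0),B.max(0))
p,d=r.capture('side');cv2.imwrite('pics/sd15.png',cv2.resize(p[120:340,130:380],None,fx=2.8,fy=2.6,interpolation=cv2.INTER_CUBIC))
E
```

```text
time_s: 35.88
tcp_pos: [0.5597, -0.2697, 0.2018]
ee_rot: [[-0.996, 0.086, 0.008], [0.086, 0.996, -0.0], [-0.008, 0.001, -1.0]]
wrist_force: [-0.0, 0.6, 0.1]
gripper_width: 0.413
time_s: 36.72
tcp_pos: [0.4527, -0.1497, 0.2569]
ee_rot: [[-0.996, 0.086, 0.001], [0.086, 0.996, 0.002], [-0.001, 0.002, -1.0]]
wrist_force: [0.2, -0.7, -0.2]
gripper_width: 0.412
t 36.72 j [  1.2   5.9 -16.2  -0.1 -67.8  -6.1] p [ 0.4527 -0.1497  0.2569] F [ 0.2 -0.7 -0.2] g 35.9
bar 695 [-0.1323 -0.0015  0.0778]
knob 216 [-0.0517 -0.1212  0.0901] [-0.0385 -0.1076  0.1048]
```

View pics/w15.png

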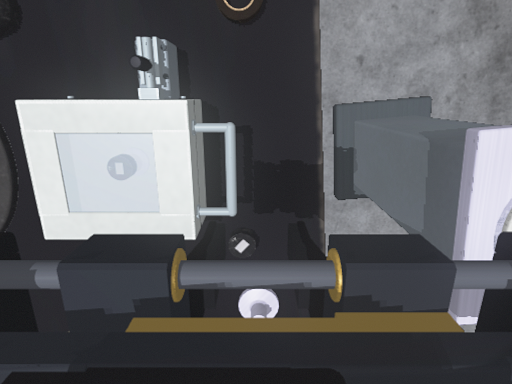

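View pics/sd15.png

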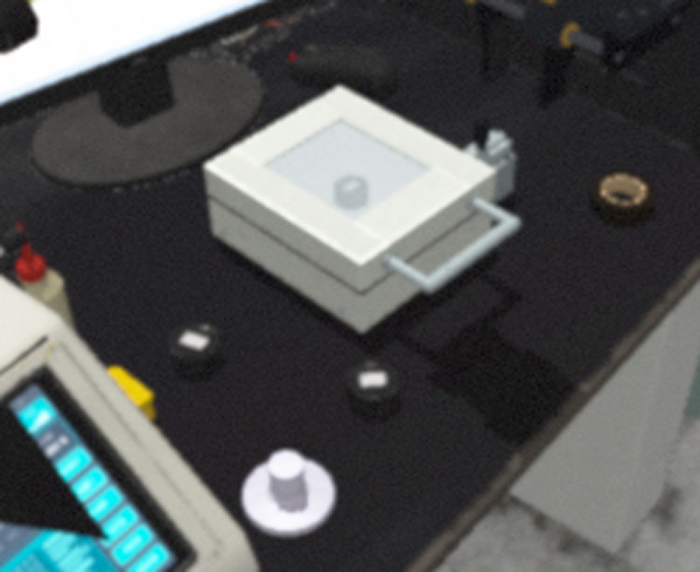

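```bash
python3 -c "
from station import r
print(r.finish_job(), r.sense()['wrist_force'])"
```

```text
the job is handed in; nothing more can be done
the job is handed in; nothing more can be done
```

I finished the whole sequence and handed the job in at about 36.8 s of the 72 s allowed. No verdict is reported at hand-in.

**What I did**
- **Bolt and lid opened:** I pulled the bolt back about 21 mm and raised the lid to its stop.
- **Specimen moved:** I picked the small disc off the stand with the tool tilted 35°, leaving the two loose discs that look like it alone. I set it on the post until the wrist force showed contact (about 6 N), then released it.
- **Lid and bolt closed:** I closed the lid by its handle, pushed the bolt about 22 mm back to its stop, let go and backed away.

**What the last checks showed**
- **Specimen:** right after release the wrist camera put it about 1.4 mm from the post's middle, top at about 66.6 mm. That camera reads about 1.5 mm high, so it agrees with the expected 65 mm. The last pictures still show it under the window, bright side up.
- **Lid:** the handle bar reads 77.8 mm high, the same as before opening.
- **Bolt:** the knob is within 1 mm of its expected home position.
- **Robot:** it touches nothing, with wrist force near zero.
- **Other things:** in the last pictures the oil bottle, yellow box and tape roll look unmoved, but I did not measure them again.

**What disagreed**
- **Side camera:** it places things about 3–4 mm off sideways (y) from the wrist camera. I relied on the wrist camera, which agreed with itself from different tool directions.
- **Lid closing:** the wrist force reached about 42 N while I pressed the lid shut through the fingers. That is far below the 120 N wrist limit; I took the 40 N limit to cover only the arm and the gripper's body.

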